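# Fetch the king from behind the queens

### The arm

A 7-joint arm with a two-finger parallel gripper is mounted at the origin on the work surface. World frame = base frame: x ahead of the robot, y to its left, z up, the work surface at z = 0. Lengths are in m, angles in rad, forces in N, time in s.
With the tool pointing down it reaches from about 0.425 to 0.925 m from the base axis. Payload 6.8 kg.
Tool frame: the origin (TCP) lies at the very end of the fingers, on their centre line; the grasp point (between the pads) lies 19 mm behind it (env.pinch_z is the distance from the TCP to the grasp point, in m); z points along the fingers, y is the line along which they close (so a half turn about z gives the same grasp; the last joint's range is limited). The gripper opens to 88 mm and grips with 3 to 60 N. Pads are 20 mm wide; open, the fingers measure 115 mm over their backs; the gripper's body (75 mm by 178 mm) begins 61 mm behind the grasp point.
Start: joints at [1.097, 0.477, 0.022, 1.555, -0.011, 1.109, -0.083], TCP at [0.241, -0.63, 0.223] pointing down, gripper open.
Joint ranges: [-2.96, 2.96], [-0.34, 2.1], [-1.41, 1.46], [0.24, 2.44], [-1.37, 4.51], [0.17, 1.92], [-2.96, 2.96]. Speed limits (rad/s): [2.39, 2.39, 3.14, 3.14, 3.14, 3.14, 3.14].

### API

Orientations are given as a unit quaternion [x, y, z, w].
In Python, from bench import telemetry, viewer, job, env gives the robot as it stands. The module is installed in compiled form; this text tells all that it offers.
- The arm moves only by the tool drive_tool, never from a script. Its argument "steps" is a list of rows, each an object with "claw": the opening, from -1 (shut) to 1 (fully open), so that 0 is half open; "translation": the shift along the tool's x, y, z in mm, a list of three; "turn": the turn, a rotation vector about the tool's x, y, z in degrees, a list of three. A call has 1 to 8 rows; each row shifts and turns the commanded pose from where the row before left it, along the tool's axes as they then stand; what a row does not reach is not made up. A row lasts 1/12 s, in which the tool goes at most 41.7 mm and 7.16 degrees, less where a joint would pass 70% of its speed; a pose out of reach is approached as far as the arm can. A call with a gripper value outside its range is refused whole. The fingers move at their own pace and stop on an object; "squeeze" is the grip in N (left out, the last holds). Time passes only in rows, so rows that do not move let the fingers close. It gives the time, the measured TCP pose, the force, the opening and the grip force at its end, in the units of the state.
- telemetry.get_state(): the state, without advancing time (a new reading comes with each control period).
- viewer.snapshot(name): name is "scene" or "side" or "wrist"; returns the picture (400x640x3 uint8, blue, green, red); there is no depth.
- viewer.calibration(name): a dict with "vertical_fov" (degrees; the focal length in pixels is half the picture's height over the tangent of half this angle, whatever the lens; pixels are square), "cx", "cy" (the principal point, pixels), "dist" ([k1, k2, p1, p2, k3] as OpenCV has them; the pictures are not rectified), "rvec" (rotation vector, rad) and "tvec" (3), from world to camera coordinates, as OpenCV has them. Camera axes: x right, y down, z forward; pixel columns grow to the right and rows downward; lengths in m; the calibration is good to about 2 mm. A picture is of the moment at which its call begins: read the wrist's pose just before it. calibration takes no time and is no camera call; for the wrist camera it gives the pose at the moment of the call.
- job.hand_in(): hands the job in; it is judged then, once.
The state is a dict: "clock": time; "qpos": joint angles; "joint_velocities": joint speeds; "tau": joint torques, N m; "eef_pos": TCP position; "eef_rot": TCP orientation; "contact_force": force on the tool from outside, world axes, zero at the start; "ft_torque": the same for the moment, N m; "opening": finger opening in m; "finger_force": force on a finger pad.
Only numpy, scipy, OpenCV 4.12 (cv2) and the standard library are available. Lean on these libraries where they do the work, as an engineer would, in place of code of your own. Each camera call takes 0.05 s, during which the arm holds its last target. There are 200 camera calls.

### The job

The white king at the back of the pine drying rack is due for finishing, but the two black queens crowd it: first stand both queens in the half-open drawer, leaving the king where it is. Then move the king to the middle of the round finishing stand, and when it stands there put each queen back on the rack mark it came from. Set every piece down gently and upright, never let one fall over, and leave the cork block, oil can and wax tin where they are.

Things in the scene. Friction and masses are not known exactly. Their poses are not given: they have to be found in the camera images.
- tall_queen: Larger lacquered black chess queen: 80 mm tall, small ball on top, foot 38 mm across, straight stem 22 mm across from 17 to 58 mm above its underside (grasp there, e.g. at 42 mm), collar and flared crown 28 mm across above. 40 to 85 g. Starts on one of the rack's two front ring marks. Its origin is the centre of its underside, z up its axis.
- short_queen: Smaller lacquered black chess queen: 66 mm tall, small ball on top, foot 30 mm across, straight stem 20 mm across from 17 to 46 mm above its underside (grasp there, e.g. at 36 mm), collar and flared crown 26 mm across above. 25 to 60 g. Starts on the rack's other front ring mark. Its origin is the centre of its underside, z up its axis.
- king: White holly chess king, small cross on top: 84 mm tall, foot 38 mm across, straight stem 22 mm across from 17 to 58 mm above its underside (grasp there, e.g. at 42 mm). 40 to 85 g. Starts on the rack's rear ring mark, 47 mm from each queen's centre. Its origin is the centre of its underside, z up its axis.
- rack: Fixed pine drying board, 110 mm (x) by 150 mm (y), top 12 mm above its origin (centre of underside; x points away from the robot). A ledge 8 mm thick stands 24 mm above the top along its far edge. Three dark ring marks 45 mm across: king's at (15, 0) mm, front ones at (-13, 38) and (-13, -38) mm; which queen stands on which varies.
- drawer: Shallow pine drawer, half open towards the robot. Origin: on its inner floor (16 mm above the bench), mid inner face of its front panel; x points into the chest, z up. Floor 200 mm wide (y -100 to 100 mm), open from x = 0 to 105..130 mm, where the chest's front is. Side walls rise 20 mm, front panel (10 mm thick, knob outside) 28 mm above the floor. Slides stiffly (4 N).
- chest: Fixed low pine chest that holds the drawer, on the robot's left or right: 240 mm wide, 200 mm deep, top 60 mm above the bench. Origin: on the bench, 60 mm in front of the middle of its front face, under the open part of the drawer; x points into the chest.
- stand: Fixed round wooden finishing stand, disc 100 mm across (104 mm at the foot), flat top 18 mm above its origin, with a pale round inlay, dark-rimmed, 45 mm across in its middle. On the other side of the rack from the drawer. Origin: centre of its underside.
- cork_block: Bystander: round cork sanding block 68 mm across, 32 mm high, loose. Origin: centre of its underside.
- oil_can: Bystander: small green enamel oil can, body 54 mm across, thin brass spout along its +x reaching 37 mm out and 108 mm high, wire handle at -x reaching 46 mm out, loose. Origin: centre of its underside.
- wax_tin: Bystander: flat round metal wax tin with a brass lid, 67 mm across, 25 mm high, loose, beyond the rack. Origin: centre of its underside.

How it is judged:
By the outcome, as a careful person would: the job done as asked, in the order asked, and still so for the second after the job is handed in, with the robot touching nothing.
It also fails if it takes over 131 s, if anything falls off the work surface, if the arm or the gripper's body presses on something with over 40 N, if the wrist force passes 120 N, or if a joint passes its speed limit or range.

## Working session

There is one attempt and no reset: what is moved stays moved. The work goes in short steps, Python scripts to look and compute and a tool call to move; the robot and the scene stay as the last step left them, time stands still between calls to the robot, and variables do not carry over. Pictures are saved under pics/ and viewed, at most 14 in all, crops included, and the job is handed in when it is done.

Besides the shell and the picture viewer there is one more tool, called by a JSON object that holds its "api" and its "payload", one argument or row to a line. drive_tool: Moves the arm, as the interface text tells. Its arguments: {"type":"object","properties":{"steps":{"type":"array"},"squeeze":{"type":"number"}},"required":["steps"]}

```bash
mkdir -p pics; cat > h.py <<'E'
import numpy as np, cv2
from bench import telemetry, viewer, job, env
from scipy.spatial.transform import Rotation as R
def cam(n):
    c=viewer.calibration(n); f=200/np.tan(np.radians(c["vertical_fov"])/2)
    K=np.array([[f,0,c["cx"]],[0,f,c["cy"]],[0,0,1]]); return K,np.array(c["dist"],float),np.array(c["rvec"],float).reshape(3,1),np.array(c["tvec"],float).reshape(3,1)
def onplane(n,uv,z,c=None):
    K,d,r,t=c or cam(n); Rm=cv2.Rodrigues(r)[0]
    p=cv2.undistortPoints(np.array(uv,float).reshape(-1,1,2),K,d).reshape(-1,2)
    o=(-Rm.T@t).ravel(); D=np.c_[p,np.ones(len(p))]@Rm
    return o+D*((z-o[2])/D[:,2])[:,None]
def proj(n,P,c=None):
    K,d,r,t=c or cam(n); return cv2.projectPoints(np.array(P,float).reshape(-1,1,3),r,t,K,d)[0].reshape(-1,2)
def snap(n,f):
    im=viewer.snapshot(n); cv2.imwrite(f"pics/{f}.png",im); return im
E
python3 - <<'E'
from h import *
a=snap("scene","scene0");b=snap("side","side0")
s=telemetry.get_state();print(s["eef_pos"],s["eef_rot"],s["opening"],env.pinch_z,s["clock"])
for n in("scene","side","wrist"):
    K,d,r,t=cam(n);print(n,(-cv2.Rodrigues(r)[0].T@t).ravel(),K[0,0])
E
```

```text
[ 0.24122423 -0.6298721   0.22180114] [ 9.83326500e-01  1.81847103e-01 -2.05882042e-04 -7.63789622e-04] 0.08783657837086065 0.0187 0.1
scene [1.29933858 0.25105787 0.60703345] 366.21472242101754
side [0.55389513 0.50132746 0.62991947] 372.8852633849007
wrist [ 0.30839715 -0.60425523  0.38398022] 335.63558037499973
```

View pics/scene0.png

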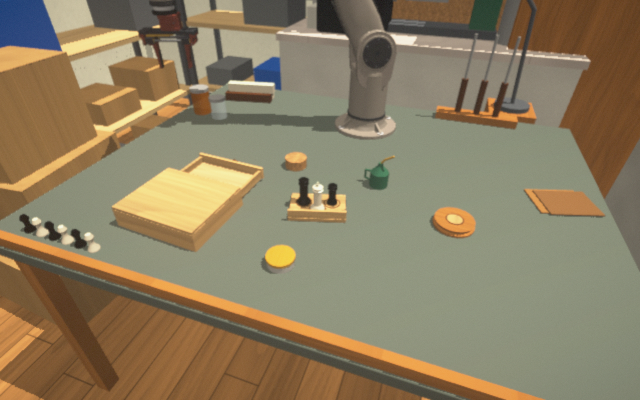

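View pics/side0.png

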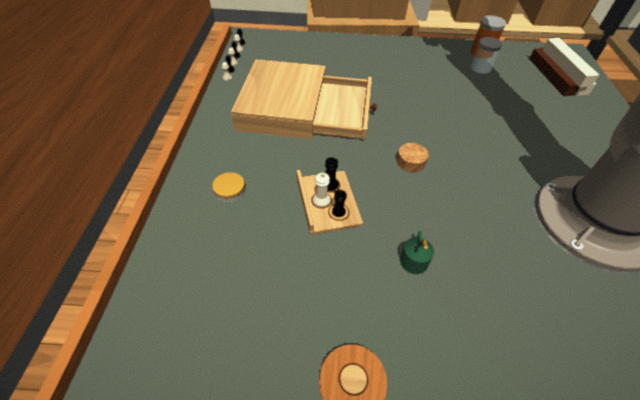

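The scene view looks back at the robot. The drawer is on the robot's right, around (230,180), and the stand on its left at (455,220). The rack is at (318,207), with the tall queen on the drawer side. The side view shows the king near (321,195), queens near (332,180) and (340,208), the inlay at (353,379) and the drawer floor around (345,105).

```bash
python3 - <<'E'
from h import *
np.set_printoptions(precision=4,suppress=True)
S=cam("side");C=cam("scene")
for k,u,v,z in [("inlay",353,379,.018),("kingfoot",321,200,.012),("tq foot",332,185,.012),("sq foot",340,212,.012),("cork top",413,152,.032),("oil",417,262,.0),("wax",229,184,.025),("rackA",302,172,.012),("rackB",345,173,.012),("rackC",361,222,.012),("rackD",314,231,.012),("dr near-top",369,79,.044),("dr nearbot",364,136,.044),("chestfront L",326,66,.06),("chestfront R",314,124,.06)]:
    print(k,onplane("side",[u,v],z,S)[0])
for k,u,v,z in [("inlay",455,220,.018),("cork",295,160,.032),("king top",318,184,.096),("tq top",304,180,.092),("sq top",333,186,.078),("oil foot",378,183,0)]:
    print("sc",k,onplane("scene",[u,v],z,C)[0])
im=cv2.imread("pics/side0.png");sc=cv2.imread("pics/scene0.png")
A=cv2.resize(im[50:250,220:440],None,fx=2.7,fy=2.7,interpolation=cv2.INTER_CUBIC)
cv2.imwrite("pics/cropA.png",A)
E
```

```text
inlay [0.5024 0.3501 0.018 ]
kingfoot [0.5738 0.006  0.012 ]
tq foot [ 0.5526 -0.0383  0.012 ]
sq foot [0.5324 0.0344 0.012 ]
cork top [ 0.3709 -0.1381  0.032 ]
oil [0.3811 0.1319 0.    ]
wax [ 0.7725 -0.0105  0.025 ]
rackA [ 0.6221 -0.0713  0.012 ]
rackB [ 0.525  -0.0768  0.012 ]
rackC [0.489  0.0561 0.012 ]
rackD [0.5823 0.0859 0.012 ]
dr near-top [ 0.4701 -0.4057  0.044 ]
dr nearbot [ 0.4851 -0.1695  0.044 ]
chestfront L [ 0.5908 -0.4324  0.06  ]
chestfront R [ 0.6042 -0.1827  0.06  ]
sc inlay [0.506  0.3503 0.018 ]
sc cork [ 0.389  -0.1328  0.032 ]
sc king top [0.5805 0.0082 0.096 ]
sc tq top [ 0.5698 -0.0333  0.092 ]
sc sq top [0.5506 0.0388 0.078 ]
sc oil foot [0.379  0.1292 0.    ]
```

View pics/cropA.png

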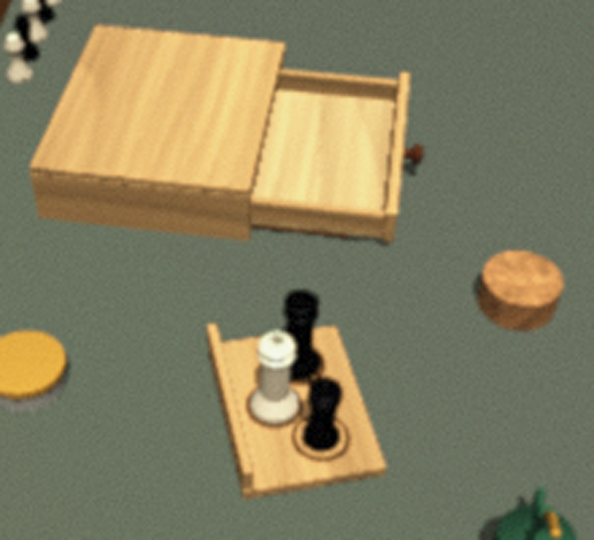

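The crop confirms a rack yaw of about 15°, with the ledge on the far side. The drawer is nearly square to the world axes and its floor is empty.

{"api": "drive_tool", "payload": {
  "steps": [
    {"claw":0.2,"translation":[29,-28,-4],"turn":[0,0,0]},
    {"claw":0.2,"translation":[29,-28,-4],"turn":[0,0,0]},
    {"claw":0.2,"translation":[29,-28,-4],"turn":[0,0,0]},
    {"claw":0.2,"translation":[29,-28,-4],"turn":[0,0,0]},
    {"claw":0.2,"translation":[29,-28,-4],"turn":[0,0,0]},
    {"claw":0.2,"translation":[29,-28,-4],"turn":[0,0,0]},
    {"claw":0.2,"translation":[29,-28,-4],"turn":[0,0,0]},
    {"claw":0.2,"translation":[29,-28,-4],"turn":[0,0,0]}
  ]
}}

```text
clock: 0.77
eef_pos: [0.3782, -0.3362, 0.2547]
eef_rot: [0.983, 0.182, -0.0, -0.0]
contact_force: [0.9, 0.3, -0.1]
opening: 0.0526
finger_force: 0.0
```

```bash
python3 - <<'E'
from h import *
snap("wrist","w1"); s=telemetry.get_state();print(s["eef_pos"],s["eef_rot"],s["opening"],s["clock"],s["contact_force"])
np.save("w1.npy",np.array(cam("wrist"),dtype=object),allow_pickle=True)
E
```

```text
[ 0.38302137 -0.32835537  0.25550762] [ 0.98241621  0.18669355  0.00139913 -0.00139747] 0.05292268309920788 0.8167 [2.69578975 5.95028546 0.25429186]
```

View pics/w1.png

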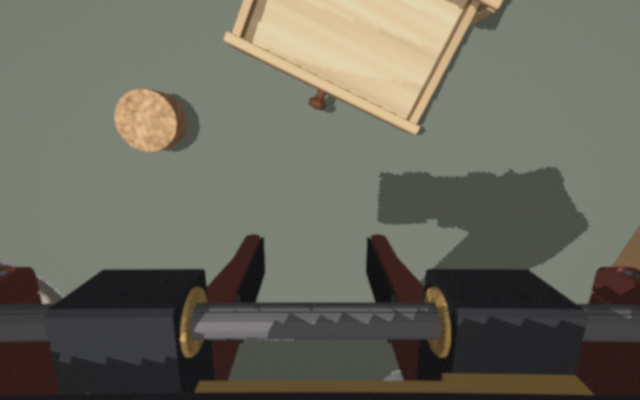

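The wrist view shows the drawer's front panel running from about (229,35) to (421,128), with an empty floor, and the cork at (150,120).

{"api": "drive_tool", "payload": {
  "steps": [
    {"claw":0.2,"translation":[27,-30,0],"turn":[0,0,0]},
    {"claw":0.2,"translation":[27,-30,0],"turn":[0,0,0]},
    {"claw":0.2,"translation":[27,-30,0],"turn":[0,0,0]},
    {"claw":0.2,"translation":[27,-30,0],"turn":[0,0,0]},
    {"claw":0.2,"translation":[27,-30,0],"turn":[0,0,0]},
    {"claw":0.2,"translation":[27,-30,0],"turn":[0,0,0]},
    {"claw":0.2,"translation":[20,-20,0],"turn":[0,0,0]},
    {"claw":0.2,"translation":[0,0,0],"turn":[0,0,0]}
  ]
}}

```text
clock: 1.48
eef_pos: [0.4783, -0.0798, 0.2548]
eef_rot: [0.982, 0.186, 0.001, -0.001]
contact_force: [0.3, -0.2, -0.8]
opening: 0.0527
finger_force: 0.0
```

```bash
python3 - <<'E'
from h import *
c=np.load("w1.npy",allow_pickle=True);c=tuple(np.array(x,float) for x in c)
p=onplane("wrist",[[231,32],[423,126]],.044,c);print(p,np.degrees(np.arctan2(*(p[0]-p[1])[:2])))
s=telemetry.get_state();c=cam("wrist");snap("wrist","w2");print(s["eef_pos"],s["eef_rot"],s["opening"],s["clock"],s["contact_force"])
np.save("w2.npy",np.array(c,dtype=object),allow_pickle=True)
E
```

```text
[[ 0.49403577 -0.19267268  0.044     ]
 [ 0.4822466  -0.41380648  0.044     ]] 3.05168655310568
[ 0.47834033 -0.07981192  0.25480208] [ 9.82454888e-01  1.86494927e-01  8.94800013e-04 -1.11142767e-03] 0.05273015183026105 1.4833 [ 0.25430149 -0.1549102  -0.78868996]
```

View pics/w2.png

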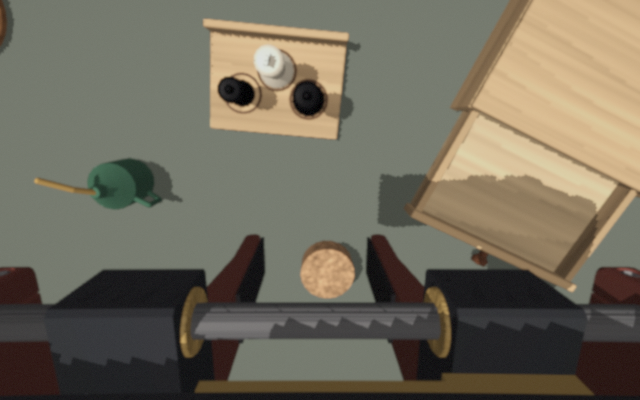

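The wrist view shows the short queen's ring centred near (241,93), the tall queen's near (308,99) and the king's foot near (277,71). The rack's front corners are at (210,128) and (338,138).

```bash
python3 - <<'E'
from h import *
np.set_printoptions(precision=4,suppress=True)
c=np.load("w2.npy",allow_pickle=True);c=tuple(np.array(x,float) for x in c)
im=cv2.imread("pics/w2.png")
print(onplane("w",[[241,93],[308,99],[277,71],[210,128],[338,138],[210,32]],.012,c))
print("tops",onplane("w",[[229,89]],.078,c),onplane("w",[[309,94]],.092,c),onplane("w",[[268,58]],.094,c))
print("drawer",onplane("w",[[417,206],[574,278]],.044,c))
b=im[:, :,0].astype(int)
cv2.imwrite("pics/cropB.png",cv2.resize(im[10:150,195:360],None,fx=4,fy=4,interpolation=cv2.INTER_CUBIC))
E
```

```text
[[ 0.5369  0.0351  0.012 ]
 [ 0.559  -0.0386  0.012 ]
 [ 0.5742  0.0047  0.012 ]
 [ 0.4864  0.0567  0.012 ]
 [ 0.531  -0.0875  0.012 ]
 [ 0.5844  0.086   0.012 ]]
tops [[0.5374 0.0324 0.078 ]] [[ 0.5607 -0.0408  0.092 ]] [[0.5754 0.0039 0.094 ]]
drawer [[ 0.4943 -0.1986  0.044 ]
 [ 0.4821 -0.4111  0.044 ]]
```

View pics/cropB.png

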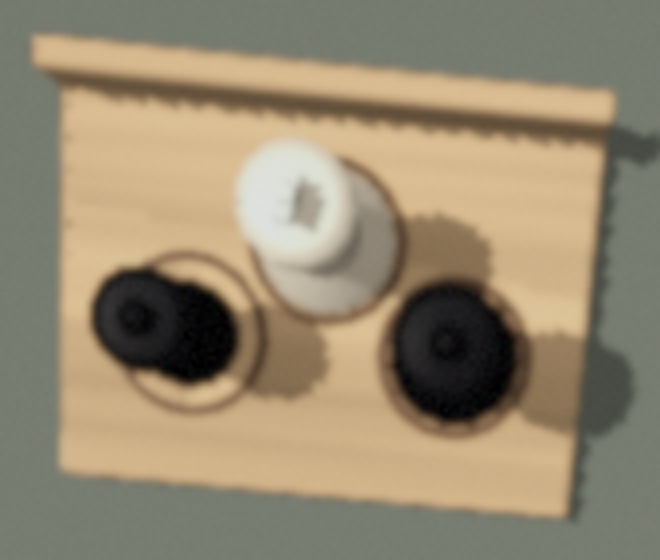

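The crop shows the ring centres at about (243,93) for the short queen, (308.5,99) for the tall queen and (277,70) for the king. That puts the rack yaw at about 17°.

{"api": "drive_tool", "payload": {
  "steps": [
    {"claw":0.2,"translation":[0,0,0],"turn":[0,0,-7]},
    {"claw":0.2,"translation":[0,0,0],"turn":[0,0,-7]},
    {"claw":0.2,"translation":[0,0,0],"turn":[0,0,-7]},
    {"claw":0.2,"translation":[0,0,0],"turn":[0,0,-7]},
    {"claw":0.2,"translation":[0,0,0],"turn":[0,0,-7]},
    {"claw":0.2,"translation":[0,0,0],"turn":[0,0,-7]},
    {"claw":0.2,"translation":[0,0,0],"turn":[0,0,-7]},
    {"claw":0.2,"translation":[22,21,0],"turn":[0,0,0]}
  ]
}}

```text
clock: 2.2
eef_pos: [0.4997, -0.0779, 0.254]
eef_rot: [0.819, 0.574, -0.003, 0.0]
contact_force: [0.3, -0.8, 0.1]
opening: 0.0529
finger_force: 0.0
```

{"api": "drive_tool", "payload": {
  "steps": [
    {"claw":0.2,"translation":[22,21,25],"turn":[0,0,0]},
    {"claw":0.2,"translation":[21,21,25],"turn":[0,0,0]},
    {"claw":0.2,"translation":[0,0,20],"turn":[0,0,0]},
    {"claw":0.2,"translation":[0,0,0],"turn":[0,0,0]},
    {"claw":0.2,"translation":[0,0,0],"turn":[0,0,0]}
  ]
}}

```text
clock: 2.62
eef_pos: [0.5565, -0.0485, 0.1835]
eef_rot: [0.82, 0.573, -0.002, -0.001]
contact_force: [0.4, 0.3, 0.4]
opening: 0.0531
finger_force: 0.0
```

```bash
cat >> h.py <<'E'
def go(x,y,z=None,yaw=None):
    s=telemetry.get_state();p=np.array(s["eef_pos"]);Rm=R.from_quat(s["eef_rot"]).as_matrix()
    t=np.array([x,y,p[2] if z is None else z])
    a=np.degrees(np.arctan2(Rm[1,0],Rm[0,0]))
    out=f"pos {p.round(4)} yaw {a:.1f} tilt {Rm[:2,2].round(4)} shift mm {(1000*Rm.T@(t-p)).round(1)} open {s['opening']:.4f} ff {s['finger_force']:.1f} F {np.round(s['contact_force'],1)} t {s['clock']:.1f}"
    print(out)
E
python3 - <<'E'
from h import *
go(.560,-.0395,.035)
E
```

```text
pos [ 0.5565 -0.0485  0.1835] yaw 69.9 tilt [-0.0038 -0.0004] shift mm [  9.9   0.8 148.5] open 0.0531 ff 0.0 F [0.4 0.3 0.4] t 2.6
```

{"api": "drive_tool", "payload": {
  "steps": [
    {"claw":0.2,"translation":[10,1,0],"turn":[0,0,0]},
    {"claw":0.2,"translation":[0,0,28],"turn":[0,0,0]},
    {"claw":0.2,"translation":[0,0,30],"turn":[0,0,0]},
    {"claw":0.2,"translation":[0,0,30],"turn":[0,0,0]},
    {"claw":0.2,"translation":[0,0,30],"turn":[0,0,0]},
    {"claw":0.2,"translation":[0,0,20],"turn":[0,0,0]},
    {"claw":0.2,"translation":[0,0,10],"turn":[0,0,0]},
    {"claw":0.2,"translation":[0,0,0],"turn":[0,0,0]}
  ]
}}

```text
clock: 3.28
eef_pos: [0.5617, -0.0381, 0.0362]
eef_rot: [0.82, 0.573, -0.001, -0.0]
contact_force: [-1.1, 0.0, -0.3]
opening: 0.0526
finger_force: 0.0
```

```bash
python3 - <<'E'
from h import *
go(.560,-.0395,.035); snap("side","s2"); im=snap("wrist","w3")
a=cv2.imread("pics/s2.png")[130:250,270:420]
cv2.imwrite("pics/c3.png",np.vstack([cv2.resize(a,(500,400)) ,cv2.resize(im,(500,200))]))
E
```

```text
pos [ 0.5617 -0.0381  0.0362] yaw 69.9 tilt [-0.0014 -0.0003] shift mm [-1.9 -1.1  1.2] open 0.0526 ff 0.0 F [-1.1  0.  -0.3] t 3.3
```

View pics/c3.png

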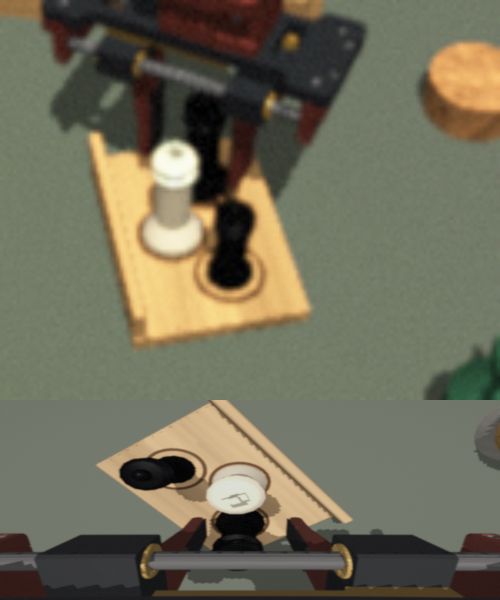

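The fingers straddle the tall queen and all three pieces are still standing, so I'll close.

{"api": "drive_tool", "payload": {
  "steps": [
    {"claw":-0.5,"translation":[0,0,0],"turn":[0,0,0]},
    {"claw":-0.7,"translation":[0,0,0],"turn":[0,0,0]},
    {"claw":-0.8,"translation":[0,0,0],"turn":[0,0,0]},
    {"claw":-0.9,"translation":[0,0,0],"turn":[0,0,0]},
    {"claw":-1,"translation":[0,0,0],"turn":[0,0,0]},
    {"claw":-1,"translation":[0,0,0],"turn":[0,0,0]}
  ],
  "squeeze": 15
}}

```text
clock: 3.88
eef_pos: [0.5625, -0.0378, 0.0371]
eef_rot: [0.819, 0.573, 0.0, 0.0]
contact_force: [-1.2, -0.1, 4.1]
opening: 0.0258
finger_force: 15.0
```

{"api": "drive_tool", "payload": {
  "steps": [
    {"claw":-1,"translation":[0,0,-5],"turn":[0,0,0]},
    {"claw":-1,"translation":[0,0,-15],"turn":[0,0,0]},
    {"claw":-1,"translation":[0,0,-20],"turn":[0,0,0]},
    {"claw":-1,"translation":[0,0,-20],"turn":[0,0,0]},
    {"claw":-1,"translation":[0,0,-20],"turn":[0,0,0]},
    {"claw":-1,"translation":[0,0,-20],"turn":[0,0,0]},
    {"claw":-1,"translation":[0,0,-10],"turn":[0,0,0]},
    {"claw":-1,"translation":[0,0,0],"turn":[0,0,0]}
  ]
}}

```text
clock: 4.55
eef_pos: [0.5637, -0.0378, 0.149]
eef_rot: [0.819, 0.573, 0.002, 0.001]
contact_force: [0.2, 0.6, -2.5]
opening: 0.0259
finger_force: 15.0
```

```bash
python3 - <<'E'
from h import *
go(.5405,-.352)
E
```

```text
pos [ 0.5637 -0.0378  0.149 ] yaw 69.9 tilt [ 0.0042 -0.0003] shift mm [-303.1   85.9   -0. ] open 0.0259 ff 15.0 F [ 0.2  0.6 -2.5] t 4.5
```

```bash
python3 - <<'E'
from h import *
a=snap("side","s3")[100:240,260:430];b=snap("scene","sc3")[100:230,240:400]
cv2.imwrite("pics/c4.png",np.hstack([cv2.resize(a,None,fx=2.3,fy=2.3),cv2.resize(b,(390,322))]))
E
```

```text
(no output)
```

View pics/c4.png

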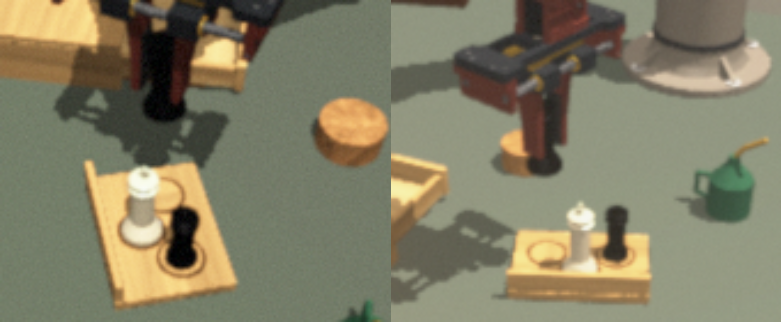

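The tall queen is held upright and clear of the rack. The king and short queen are undisturbed.

{"api": "drive_tool", "payload": {
  "steps": [
    {"claw":-1,"translation":[-20,5,0],"turn":[0,0,0]},
    {"claw":-1,"translation":[-35,10,0],"turn":[0,0,0]},
    {"claw":-1,"translation":[-35,10,0],"turn":[0,0,0]},
    {"claw":-1,"translation":[-35,10,0],"turn":[0,0,0]},
    {"claw":-1,"translation":[-35,10,0],"turn":[0,0,0]},
    {"claw":-1,"translation":[-35,10,0],"turn":[0,0,0]},
    {"claw":-1,"translation":[-35,10,0],"turn":[0,0,0]},
    {"claw":-1,"translation":[-20,5,0],"turn":[0,0,0]}
  ]
}}

```text
clock: 5.32
eef_pos: [0.5399, -0.3016, 0.1445]
eef_rot: [0.821, 0.571, -0.002, -0.001]
contact_force: [-0.2, -0.8, -2.0]
opening: 0.0259
finger_force: 15.0
```

{"api": "drive_tool", "payload": {
  "steps": [
    {"claw":-1,"translation":[0,0,0],"turn":[0,0,5]},
    {"claw":-1,"translation":[0,0,0],"turn":[0,0,7]},
    {"claw":-1,"translation":[0,0,0],"turn":[0,0,7]},
    {"claw":-1,"translation":[0,0,0],"turn":[0,0,7]},
    {"claw":-1,"translation":[0,0,0],"turn":[0,0,7]},
    {"claw":-1,"translation":[0,0,0],"turn":[0,0,7]},
    {"claw":-1,"translation":[0,0,0],"turn":[0,0,7]},
    {"claw":-1,"translation":[0,0,0],"turn":[0,0,7]}
  ]
}}

```text
clock: 5.98
eef_pos: [0.5412, -0.2962, 0.1446]
eef_rot: [0.991, 0.136, -0.001, -0.001]
contact_force: [0.5, -0.1, -1.4]
opening: 0.0259
finger_force: 15.0
```

{"api": "drive_tool", "payload": {
  "steps": [
    {"claw":-1,"translation":[0,0,0],"turn":[0,0,7]},
    {"claw":-1,"translation":[0,0,0],"turn":[0,0,7]},
    {"claw":-1,"translation":[0,0,0],"turn":[0,0,5]},
    {"claw":-1,"translation":[0,0,0],"turn":[0,0,0]},
    {"claw":-1,"translation":[0,0,0],"turn":[0,0,0]}
  ]
}}

```text
clock: 6.4
eef_pos: [0.5415, -0.2962, 0.1451]
eef_rot: [1.0, -0.025, -0.001, -0.0]
contact_force: [0.0, 0.1, -1.0]
opening: 0.0261
finger_force: 15.0
```

```bash
python3 - <<'E'
from h import *
go(.5405,-.352)
E
```

```text
pos [ 0.5415 -0.2962  0.1451] yaw -2.9 tilt [-0.0026  0.0006] shift mm [ 1.8 55.8 -0. ] open 0.0261 ff 15.0 F [ 0.   0.1 -1. ] t 6.4
```

{"api": "drive_tool", "payload": {
  "steps": [
    {"claw":-1,"translation":[1,28,0],"turn":[0,0,0]},
    {"claw":-1,"translation":[1,28,0],"turn":[0,0,0]},
    {"claw":-1,"translation":[0,0,25],"turn":[0,0,0]},
    {"claw":-1,"translation":[0,0,25],"turn":[0,0,0]},
    {"claw":-1,"translation":[0,0,25],"turn":[0,0,0]},
    {"claw":-1,"translation":[0,0,15],"turn":[0,0,0]},
    {"claw":-1,"translation":[0,0,5],"turn":[0,0,0]},
    {"claw":-1,"translation":[0,0,0],"turn":[0,0,0]}
  ]
}}

```text
clock: 7.07
eef_pos: [0.5401, -0.352, 0.0496]
eef_rot: [1.0, -0.026, -0.002, -0.001]
contact_force: [0.1, 0.3, 0.0]
opening: 0.026
finger_force: 15.0
```

{"api": "drive_tool", "payload": {
  "steps": [
    {"claw":-1,"translation":[0,0,2],"turn":[0,0,0]},
    {"claw":-1,"translation":[0,0,2],"turn":[0,0,0]},
    {"claw":-1,"translation":[0,0,0],"turn":[0,0,0]}
  ]
}}

```text
clock: 7.32
eef_pos: [0.5419, -0.353, 0.0485]
eef_rot: [1.0, -0.026, 0.001, 0.0]
contact_force: [0.3, 0.1, 0.2]
opening: 0.0258
finger_force: 15.0
```

```bash
python3 - <<'E'
from h import *
go(.5405,-.352)
a=snap("side","s4")[50:160,260:420];b=snap("scene","sc4")[100:230,160:320]
cv2.imwrite("pics/c5.png",np.hstack([cv2.resize(a,None,fx=2.45,fy=2.45),cv2.resize(b,(390,269))]))
E
```

```text
pos [ 0.5419 -0.353   0.0485] yaw -3.0 tilt [ 0.0014 -0.0008] shift mm [-1.5 -1.  -0. ] open 0.0258 ff 15.0 F [0.3 0.1 0.2] t 7.3Traceback (most recent call last):
  File "<stdin>", line 4, in <module>
    return _nx.concatenate(arrs, 1, dtype=dtype, casting=casting)
           ~~~~~~~~~~~~~~~^^^^^^^^^^^^^^^^^^^^^^^^^^^^^^^^^^^^^^^
ValueError: all the input array dimensions except for the concatenation axis must match exactly, but along dimension 0, the array at index 0 has size 270 and the array at index 1 has size 269
```

{"api": "drive_tool", "payload": {
  "steps": [
    {"claw":-1,"translation":[-1,0,2],"turn":[0,0,0]},
    {"claw":-1,"translation":[0,0,1],"turn":[0,0,0]},
    {"claw":-1,"translation":[0,0,0],"turn":[0,0,0]}
  ]
}}

```text
clock: 7.67
eef_pos: [0.5401, -0.3526, 0.0446]
eef_rot: [1.0, -0.027, -0.0, -0.0]
contact_force: [-0.2, -0.2, -0.4]
opening: 0.0262
finger_force: 15.0
```

{"api": "drive_tool", "payload": {
  "steps": [
    {"claw":-1,"translation":[0,0,1],"turn":[0,0,0]},
    {"claw":-1,"translation":[0,0,0],"turn":[0,0,0]},
    {"claw":-1,"translation":[0,0,0],"turn":[0,0,0]}
  ]
}}

```text
clock: 7.92
eef_pos: [0.5403, -0.3526, 0.0436]
eef_rot: [1.0, -0.027, -0.0, -0.0]
contact_force: [0.1, -0.0, -1.2]
opening: 0.026
finger_force: 15.0
```

{"api": "drive_tool", "payload": {
  "steps": [
    {"claw":-1,"translation":[0,0,1],"turn":[0,0,0]},
    {"claw":-1,"translation":[0,0,0],"turn":[0,0,0]},
    {"claw":-1,"translation":[0,0,0],"turn":[0,0,0]}
  ]
}}

```text
clock: 8.17
eef_pos: [0.5403, -0.3526, 0.0426]
eef_rot: [1.0, -0.027, -0.0, -0.0]
contact_force: [0.1, 0.2, -1.2]
opening: 0.0261
finger_force: 15.0
```

{"api": "drive_tool", "payload": {
  "steps": [
    {"claw":-1,"translation":[0,0,1],"turn":[0,0,0]},
    {"claw":-1,"translation":[0,0,0],"turn":[0,0,0]},
    {"claw":-1,"translation":[0,0,0],"turn":[0,0,0]}
  ]
}}

```text
clock: 8.42
eef_pos: [0.5403, -0.3526, 0.0416]
eef_rot: [1.0, -0.027, -0.0, -0.0]
contact_force: [0.3, -0.2, -1.3]
opening: 0.0262
finger_force: 15.0
```

{"api": "drive_tool", "payload": {
  "steps": [
    {"claw":-1,"translation":[0,0,1],"turn":[0,0,0]},
    {"claw":-1,"translation":[0,0,0],"turn":[0,0,0]},
    {"claw":-1,"translation":[0,0,0],"turn":[0,0,0]}
  ]
}}

```text
clock: 8.67
eef_pos: [0.5407, -0.3527, 0.0411]
eef_rot: [1.0, -0.027, 0.0, 0.0]
contact_force: [-1.0, 1.1, 4.2]
opening: 0.0259
finger_force: 15.0
```

{"api": "drive_tool", "payload": {
  "steps": [
    {"claw":-1,"translation":[0,0,1],"turn":[0,0,0]},
    {"claw":-1,"translation":[0,0,0],"turn":[0,0,0]},
    {"claw":-1,"translation":[0,0,0],"turn":[0,0,0]}
  ]
}}

```text
clock: 8.92
eef_pos: [0.5414, -0.3525, 0.0408]
eef_rot: [1.0, -0.026, 0.001, 0.0]
contact_force: [-0.4, 2.2, 8.4]
opening: 0.0263
finger_force: 15.0
```

{"api": "drive_tool", "payload": {
  "steps": [
    {"claw":-1,"translation":[0,0,-1],"turn":[0,0,0]},
    {"claw":-0.35,"translation":[0,0,0],"turn":[0,0,0]},
    {"claw":-0.25,"translation":[0,0,0],"turn":[0,0,0]},
    {"claw":-0.1,"translation":[0,0,0],"turn":[0,0,0]},
    {"claw":0.0,"translation":[0,0,0],"turn":[0,0,0]},
    {"claw":0.1,"translation":[0,0,0],"turn":[0,0,0]},
    {"claw":0.2,"translation":[0,0,0],"turn":[0,0,0]},
    {"claw":0.2,"translation":[0,0,0],"turn":[0,0,0]}
  ]
}}

```text
clock: 9.58
eef_pos: [0.5403, -0.3526, 0.0406]
eef_rot: [1.0, -0.027, -0.0, -0.0]
contact_force: [0.1, -0.1, -0.8]
opening: 0.0524
finger_force: 0.0
```

{"api": "drive_tool", "payload": {
  "steps": [
    {"claw":0.2,"translation":[0,0,-10],"turn":[0,0,0]},
    {"claw":0.2,"translation":[0,0,-20],"turn":[0,0,0]},
    {"claw":0.2,"translation":[0,0,-30],"turn":[0,0,0]},
    {"claw":0.2,"translation":[0,0,-35],"turn":[0,0,0]},
    {"claw":0.2,"translation":[0,0,-35],"turn":[0,0,0]},
    {"claw":0.2,"translation":[0,-10,-20],"turn":[0,0,0]},
    {"claw":0.2,"translation":[0,-40,0],"turn":[0,0,7]},
    {"claw":0.2,"translation":[0,-40,0],"turn":[0,0,7]}
  ]
}}

```text
clock: 10.25
eef_pos: [0.5498, -0.2654, 0.1936]
eef_rot: [0.988, -0.154, 0.002, 0.001]
contact_force: [1.4, 0.6, -1.3]
opening: 0.0523
finger_force: 0.0
```

{"api": "drive_tool", "payload": {
  "steps": [
    {"claw":0.2,"translation":[0,-40,0],"turn":[0,0,7]},
    {"claw":0.2,"translation":[0,-40,0],"turn":[0,0,7]},
    {"claw":0.2,"translation":[0,-40,0],"turn":[0,0,7]},
    {"claw":0.2,"translation":[0,-40,0],"turn":[0,0,0]},
    {"claw":0.2,"translation":[0,0,0],"turn":[0,0,0]},
    {"claw":0.2,"translation":[0,0,0],"turn":[0,0,0]}
  ]
}}

```text
clock: 10.75
eef_pos: [0.6246, -0.1192, 0.1912]
eef_rot: [0.946, -0.323, 0.0, -0.001]
contact_force: [-1.0, -1.1, -1.4]
opening: 0.0524
finger_force: 0.0
```

```bash
python3 - <<'E'
from h import *
go(.537,.0335)
a=snap("side","s5")[50:250,220:440]
cv2.imwrite("pics/c5.png",cv2.resize(a,None,fx=2.5,fy=2.5))
E
```

```text
pos [ 0.6246 -0.1192  0.1912] yaw -37.7 tilt [0.001 0.001] shift mm [-1.627e+02 -6.730e+01  1.000e-01] open 0.0524 ff 0.0 F [-1.  -1.1 -1.4] t 10.8
```

View pics/c5.png

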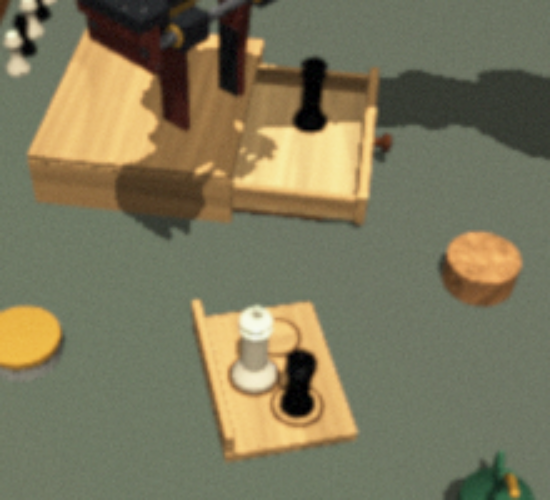

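The tall queen stands upright in the drawer, and the short queen and king are unmoved. The tool yaw already suits the short queen.

{"api": "drive_tool", "payload": {
  "steps": [
    {"claw":0.2,"translation":[-32,-13,0],"turn":[0,0,0]},
    {"claw":0.2,"translation":[-33,-14,0],"turn":[0,0,0]},
    {"claw":0.2,"translation":[-33,-13,0],"turn":[0,0,0]},
    {"claw":0.2,"translation":[-33,-14,0],"turn":[0,0,0]},
    {"claw":0.2,"translation":[-32,-13,20],"turn":[0,0,0]},
    {"claw":0.2,"translation":[0,0,30],"turn":[0,0,0]},
    {"claw":0.2,"translation":[0,0,0],"turn":[0,0,0]},
    {"claw":0.2,"translation":[0,0,0],"turn":[0,0,0]}
  ]
}}

```text
clock: 11.47
eef_pos: [0.5351, 0.0281, 0.1403]
eef_rot: [0.945, -0.327, -0.001, 0.001]
contact_force: [-0.3, -0.8, 0.8]
opening: 0.0527
finger_force: 0.0
```

```bash
python3 - <<'E'
from h import *
go(.537,.0335,.032)
E
```

```text
pos [0.5351 0.0281 0.1403] yaw -38.2 tilt [-0.0027 -0.0015] shift mm [ -1.7  -5.7 108.3] open 0.0527 ff 0.0 F [-0.3 -0.8  0.8] t 11.5
```

{"api": "drive_tool", "payload": {
  "steps": [
    {"claw":0.2,"translation":[-1,-6,10],"turn":[0,0,0]},
    {"claw":0.2,"translation":[0,0,25],"turn":[0,0,0]},
    {"claw":0.2,"translation":[0,0,30],"turn":[0,0,0]},
    {"claw":0.2,"translation":[0,0,25],"turn":[0,0,0]},
    {"claw":0.2,"translation":[0,0,13],"turn":[0,0,0]},
    {"claw":0.2,"translation":[0,0,5],"turn":[0,0,0]},
    {"claw":0.2,"translation":[0,0,0],"turn":[0,0,0]},
    {"claw":0.2,"translation":[0,0,0],"turn":[0,0,0]}
  ]
}}

```text
clock: 12.13
eef_pos: [0.5405, 0.0352, 0.0336]
eef_rot: [0.945, -0.327, 0.001, -0.0]
contact_force: [0.1, -0.8, 0.6]
opening: 0.0527
finger_force: 0.0
```

{"api": "drive_tool", "payload": {
  "steps": [
    {"claw":-0.5,"translation":[0,0,0],"turn":[0,0,0]},
    {"claw":-0.7,"translation":[0,0,0],"turn":[0,0,0]},
    {"claw":-0.8,"translation":[0,0,0],"turn":[0,0,0]},
    {"claw":-0.9,"translation":[0,0,0],"turn":[0,0,0]},
    {"claw":-1,"translation":[0,0,0],"turn":[0,0,0]},
    {"claw":-1,"translation":[0,0,0],"turn":[0,0,0]}
  ]
}}

```text
clock: 12.63
eef_pos: [0.5393, 0.0358, 0.033]
eef_rot: [0.945, -0.326, 0.0, -0.0]
contact_force: [-1.2, -0.3, 1.7]
opening: 0.0236
finger_force: 14.9
```

```bash
python3 - <<'E'
from h import *
go(.537,.0335,.032)
E
```

```text
pos [0.5393 0.0358 0.033 ] yaw -38.0 tilt [0.0005 0.    ] shift mm [-0.4  3.2  1. ] open 0.0236 ff 14.9 F [-1.2 -0.3  1.7] t 12.6
```

{"api": "drive_tool", "payload": {
  "steps": [
    {"claw":-1,"translation":[0,0,-5],"turn":[0,0,0]},
    {"claw":-1,"translation":[0,0,-15],"turn":[0,0,0]},
    {"claw":-1,"translation":[0,0,-20],"turn":[0,0,0]},
    {"claw":-1,"translation":[0,0,-25],"turn":[0,0,0]},
    {"claw":-1,"translation":[0,0,-25],"turn":[0,0,0]},
    {"claw":-1,"translation":[0,0,-25],"turn":[0,0,0]},
    {"claw":-1,"translation":[0,0,-10],"turn":[0,0,0]},
    {"claw":-1,"translation":[0,0,0],"turn":[0,0,-5]}
  ]
}}

```text
clock: 13.3
eef_pos: [0.5408, 0.0361, 0.1605]
eef_rot: [0.959, -0.285, 0.002, -0.001]
contact_force: [-1.0, 0.1, -0.3]
opening: 0.0237
finger_force: 14.9
```

{"api": "drive_tool", "payload": {
  "steps": [
    {"claw":-1,"translation":[0,0,0],"turn":[0,0,-7]},
    {"claw":-1,"translation":[0,0,0],"turn":[0,0,-7]},
    {"claw":-1,"translation":[0,0,0],"turn":[0,0,-7]},
    {"claw":-1,"translation":[0,0,0],"turn":[0,0,-7]},
    {"claw":-1,"translation":[0,10,0],"turn":[0,0,-2]},
    {"claw":-1,"translation":[0,25,0],"turn":[0,0,0]},
    {"claw":-1,"translation":[0,35,0],"turn":[0,0,0]},
    {"claw":-1,"translation":[0,35,0],"turn":[0,0,0]}
  ]
}}

```text
clock: 13.97
eef_pos: [0.5327, -0.0693, 0.1571]
eef_rot: [1.0, -0.025, -0.0, -0.0]
contact_force: [-1.7, -0.4, -0.2]
opening: 0.0238
finger_force: 14.9
```

{"api": "drive_tool", "payload": {
  "steps": [
    {"claw":-1,"translation":[0,35,0],"turn":[0,0,0]},
    {"claw":-1,"translation":[0,35,0],"turn":[0,0,0]},
    {"claw":-1,"translation":[0,35,0],"turn":[0,0,0]},
    {"claw":-1,"translation":[0,35,0],"turn":[0,0,0]},
    {"claw":-1,"translation":[0,20,0],"turn":[0,0,0]},
    {"claw":-1,"translation":[0,10,0],"turn":[0,0,0]},
    {"claw":-1,"translation":[0,0,0],"turn":[0,0,0]},
    {"claw":-1,"translation":[0,0,0],"turn":[0,0,0]}
  ]
}}

```text
clock: 14.63
eef_pos: [0.5241, -0.2376, 0.1572]
eef_rot: [1.0, -0.026, -0.0, -0.001]
contact_force: [-0.2, 1.0, 0.1]
opening: 0.0238
finger_force: 14.9
```

```bash
python3 - <<'E'
from h import *
go(.5465,-.262,.016+.021)
E
```

```text
pos [ 0.5241 -0.2376  0.1572] yaw -3.0 tilt [-0.0006  0.0011] shift mm [ 23.7  23.3 120.2] open 0.0238 ff 14.9 F [-0.2  1.   0.1] t 14.6
```

{"api": "drive_tool", "payload": {
  "steps": [
    {"claw":-1,"translation":[12,12,0],"turn":[0,0,0]},
    {"claw":-1,"translation":[12,12,0],"turn":[0,0,0]},
    {"claw":-1,"translation":[0,0,20],"turn":[0,0,0]},
    {"claw":-1,"translation":[0,0,30],"turn":[0,0,0]},
    {"claw":-1,"translation":[0,0,30],"turn":[0,0,0]},
    {"claw":-1,"translation":[0,0,22],"turn":[0,0,0]},
    {"claw":-1,"translation":[0,0,12],"turn":[0,0,0]},
    {"claw":-1,"translation":[0,0,0],"turn":[0,0,0]}
  ]
}}

```text
clock: 15.3
eef_pos: [0.5456, -0.2608, 0.041]
eef_rot: [1.0, -0.025, -0.002, -0.001]
contact_force: [-0.3, 0.5, -0.0]
opening: 0.0239
finger_force: 14.9
```

{"api": "drive_tool", "payload": {
  "steps": [
    {"claw":-1,"translation":[0,0,0],"turn":[0,0,0]},
    {"claw":-1,"translation":[0,0,0],"turn":[0,0,0]},
    {"claw":-1,"translation":[0,0,0],"turn":[0,0,0]}
  ]
}}

```text
clock: 15.55
eef_pos: [0.5482, -0.2641, 0.0454]
eef_rot: [1.0, -0.026, 0.001, 0.0]
contact_force: [-0.4, 0.7, -1.0]
opening: 0.0237
finger_force: 14.9
```

```bash
python3 - <<'E'
from h import *
go(.5465,-.262,.016+.021)
E
```

```text
pos [ 0.5482 -0.2641  0.0454] yaw -3.0 tilt [ 0.0028 -0.0009] shift mm [-1.9 -2.   8.4] open 0.0237 ff 14.9 F [-0.4  0.7 -1. ] t 15.6
```

{"api": "drive_tool", "payload": {
  "steps": [
    {"claw":-1,"translation":[0,0,1],"turn":[0,0,0]},
    {"claw":-1,"translation":[0,0,1],"turn":[0,0,0]},
    {"claw":-1,"translation":[0,0,1],"turn":[0,0,0]},
    {"claw":-1,"translation":[0,0,0],"turn":[0,0,0]},
    {"claw":-1,"translation":[0,0,0],"turn":[0,0,0]}
  ]
}}

```text
clock: 15.97
eef_pos: [0.5468, -0.2641, 0.0407]
eef_rot: [1.0, -0.027, -0.0, -0.0]
contact_force: [0.3, 0.4, -0.5]
opening: 0.024
finger_force: 14.9
```

{"api": "drive_tool", "payload": {
  "steps": [
    {"claw":-1,"translation":[0,0,1],"turn":[0,0,0]},
    {"claw":-1,"translation":[0,0,0],"turn":[0,0,0]},
    {"claw":-1,"translation":[0,0,0],"turn":[0,0,0]}
  ]
}}

```text
clock: 16.22
eef_pos: [0.5468, -0.264, 0.0395]
eef_rot: [1.0, -0.027, -0.0, -0.0]
contact_force: [0.1, 0.2, -0.4]
opening: 0.0239
finger_force: 14.9
```

{"api": "drive_tool", "payload": {
  "steps": [
    {"claw":-1,"translation":[0,0,1],"turn":[0,0,0]},
    {"claw":-1,"translation":[0,0,1],"turn":[0,0,0]},
    {"claw":-1,"translation":[0,0,0],"turn":[0,0,0]},
    {"claw":-1,"translation":[0,0,0],"turn":[0,0,0]}
  ]
}}

```text
clock: 16.55
eef_pos: [0.5468, -0.264, 0.0375]
eef_rot: [1.0, -0.027, -0.0, -0.0]
contact_force: [-0.8, 0.1, -0.0]
opening: 0.0239
finger_force: 14.9
```

{"api": "drive_tool", "payload": {
  "steps": [
    {"claw":-1,"translation":[0,0,1],"turn":[0,0,0]},
    {"claw":-1,"translation":[0,0,0],"turn":[0,0,0]},
    {"claw":-1,"translation":[0,0,0],"turn":[0,0,0]}
  ]
}}

```text
clock: 16.8
eef_pos: [0.5471, -0.2642, 0.0369]
eef_rot: [1.0, -0.027, 0.0, 0.0]
contact_force: [-0.5, 0.4, 3.0]
opening: 0.0236
finger_force: 15.0
```

{"api": "drive_tool", "payload": {
  "steps": [
    {"claw":-0.4,"translation":[0,0,0],"turn":[0,0,0]},
    {"claw":-0.3,"translation":[0,0,0],"turn":[0,0,0]},
    {"claw":-0.15,"translation":[0,0,0],"turn":[0,0,0]},
    {"claw":0.0,"translation":[0,0,0],"turn":[0,0,0]},
    {"claw":0.1,"translation":[0,0,0],"turn":[0,0,0]},
    {"claw":0.15,"translation":[0,0,0],"turn":[0,0,0]},
    {"claw":0.15,"translation":[0,0,-10],"turn":[0,0,0]},
    {"claw":0.15,"translation":[0,0,-20],"turn":[0,0,0]}
  ]
}}

```text
clock: 17.47
eef_pos: [0.5451, -0.2633, 0.0653]
eef_rot: [1.0, -0.026, -0.002, -0.001]
contact_force: [-0.3, 0.9, -0.1]
opening: 0.0509
finger_force: 0.0
```

{"api": "drive_tool", "payload": {
  "steps": [
    {"claw":0.15,"translation":[0,0,-30],"turn":[0,0,0]},
    {"claw":0.15,"translation":[0,0,-30],"turn":[0,0,0]},
    {"claw":0.15,"translation":[0,0,-30],"turn":[0,0,0]},
    {"claw":0.15,"translation":[2,-30,-10],"turn":[0,0,0]},
    {"claw":0.15,"translation":[2,-30,0],"turn":[0,0,0]},
    {"claw":0.15,"translation":[2,-30,0],"turn":[0,0,0]},
    {"claw":0.15,"translation":[2,-30,0],"turn":[0,0,0]},
    {"claw":0.15,"translation":[2,-30,0],"turn":[0,0,0]}
  ]
}}

```text
clock: 18.13
eef_pos: [0.5649, -0.1135, 0.1678]
eef_rot: [1.0, -0.027, 0.001, 0.0]
contact_force: [0.7, 0.3, 0.2]
opening: 0.0504
finger_force: 0.0
```

{"api": "drive_tool", "payload": {
  "steps": [
    {"claw":0.15,"translation":[2,-30,0],"turn":[0,0,0]},
    {"claw":0.15,"translation":[2,-30,0],"turn":[0,0,0]},
    {"claw":0.15,"translation":[2,-30,0],"turn":[0,0,0]},
    {"claw":0.15,"translation":[0,-30,0],"turn":[0,0,0]},
    {"claw":0.15,"translation":[0,0,0],"turn":[0,0,-7]},
    {"claw":0.15,"translation":[0,0,0],"turn":[0,0,-7]},
    {"claw":0.15,"translation":[0,0,0],"turn":[0,0,-6]},
    {"claw":0.15,"translation":[0,0,0],"turn":[0,0,0]}
  ]
}}

```text
clock: 18.8
eef_pos: [0.5772, 0.0049, 0.1674]
eef_rot: [0.989, 0.149, 0.0, 0.0]
contact_force: [-0.2, -0.2, -0.7]
opening: 0.0504
finger_force: 0.0
```

```bash
python3 - <<'E'
from h import *
go(.5775,.0065,.036)
a=snap("side","s6")[50:250,220:440]
w=snap("wrist","w6")
cv2.imwrite("pics/c6.png",np.hstack([cv2.resize(a,(440,400)),cv2.resize(w,(360,400))]))
E
```

```text
pos [0.5772 0.0049 0.1674] yaw 17.2 tilt [ 0.0006 -0.    ] shift mm [  0.7  -1.4 131.4] open 0.0504 ff 0.0 F [-0.2 -0.2 -0.7] t 18.8
```

View pics/c6.png

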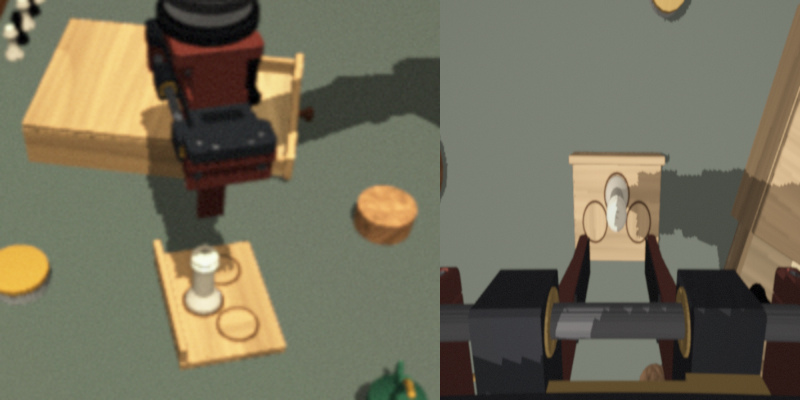

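The king is upright and both empty rings are visible, at about (276,221) and (352,222) in the full wrist picture.

```bash
python3 - <<'E'
from h import *
np.set_printoptions(precision=4,suppress=True)
im=cv2.imread("pics/w6.png");g=cv2.cvtColor(im,cv2.COLOR_BGR2GRAY)
m=((g<105)&(im[:,:,2]>im[:,:,0]+8)).astype(np.uint8)
for (x0,x1) in((258,296),(332,372)):
    ys,xs=np.nonzero(m[198:245,x0:x1]);u=(xs.min()+xs.max())/2+x0;v=(ys.min()+ys.max())/2+198
    print(x0,len(xs),u,v,xs.min()+x0,xs.max()+x0,ys.min()+198,ys.max()+198)
print(onplane("wrist",[[275.6,221],[352,222]],.012))
E
```

```text
258 65 262.5 238.5 258 267 233 244
332 266 351.5 221.0 332 371 198 244
[[ 0.5377  0.0339  0.012 ]
 [ 0.5585 -0.039   0.012 ]]
```

{"api": "drive_tool", "payload": {
  "steps": [
    {"claw":0.15,"translation":[0,-1,10],"turn":[0,0,0]},
    {"claw":0.15,"translation":[0,0,25],"turn":[0,0,0]},
    {"claw":0.15,"translation":[0,0,30],"turn":[0,0,0]},
    {"claw":0.15,"translation":[0,0,30],"turn":[0,0,0]},
    {"claw":0.15,"translation":[0,0,20],"turn":[0,0,0]},
    {"claw":0.15,"translation":[0,0,10],"turn":[0,0,0]},
    {"claw":0.15,"translation":[0,0,5],"turn":[0,0,0]},
    {"claw":0.15,"translation":[0,0,0],"turn":[0,0,0]}
  ]
}}

```text
clock: 19.57
eef_pos: [0.5765, 0.0057, 0.0359]
eef_rot: [0.989, 0.147, -0.001, -0.0]
contact_force: [0.5, 0.1, -0.6]
opening: 0.0509
finger_force: 0.0
```

{"api": "drive_tool", "payload": {
  "steps": [
    {"claw":-0.5,"translation":[0,0,0],"turn":[0,0,0]},
    {"claw":-0.7,"translation":[0,0,0],"turn":[0,0,0]},
    {"claw":-0.8,"translation":[0,0,0],"turn":[0,0,0]},
    {"claw":-0.9,"translation":[0,0,0],"turn":[0,0,0]},
    {"claw":-1,"translation":[0,0,0],"turn":[0,0,0]},
    {"claw":-1,"translation":[0,0,0],"turn":[0,0,0]},
    {"claw":-1,"translation":[0,0,0],"turn":[0,0,0]}
  ]
}}

```text
clock: 20.15
eef_pos: [0.5776, 0.0059, 0.0376]
eef_rot: [0.989, 0.147, 0.001, 0.0]
contact_force: [-0.8, 0.7, 6.1]
opening: 0.0261
finger_force: 15.0
```

```bash
python3 - <<'E'
from h import *
go(.506,.352,.15)
E
```

```text
pos [0.5776 0.0059 0.0376] yaw 17.0 tilt [0.0016 0.0002] shift mm [  32.6 -352.  -112.5] open 0.0261 ff 15.0 F [-0.8  0.7  6.1] t 20.1
```

{"api": "drive_tool", "payload": {
  "steps": [
    {"claw":-1,"translation":[0,0,-5],"turn":[0,0,0]},
    {"claw":-1,"translation":[0,0,-15],"turn":[0,0,0]},
    {"claw":-1,"translation":[0,0,-20],"turn":[0,0,0]},
    {"claw":-1,"translation":[0,0,-25],"turn":[0,0,0]},
    {"claw":-1,"translation":[0,0,-25],"turn":[0,0,0]},
    {"claw":-1,"translation":[0,0,-25],"turn":[0,0,0]},
    {"claw":-1,"translation":[0,0,-10],"turn":[0,0,0]},
    {"claw":-1,"translation":[0,-10,0],"turn":[0,0,0]}
  ]
}}

```text
clock: 20.82
eef_pos: [0.5759, 0.0134, 0.1641]
eef_rot: [0.989, 0.146, 0.002, 0.001]
contact_force: [0.6, -0.2, 0.2]
opening: 0.0256
finger_force: 15.0
```

{"api": "drive_tool", "payload": {
  "steps": [
    {"claw":-1,"translation":[0,-25,0],"turn":[0,0,0]},
    {"claw":-1,"translation":[0,-35,0],"turn":[0,0,0]},
    {"claw":-1,"translation":[0,-35,0],"turn":[0,0,0]},
    {"claw":-1,"translation":[0,-35,0],"turn":[0,0,0]},
    {"claw":-1,"translation":[0,-35,0],"turn":[0,0,0]},
    {"claw":-1,"translation":[0,-35,0],"turn":[0,0,0]},
    {"claw":-1,"translation":[0,-30,0],"turn":[0,0,0]},
    {"claw":-1,"translation":[0,-20,0],"turn":[0,0,0]}
  ]
}}

```text
clock: 21.48
eef_pos: [0.4978, 0.2582, 0.1598]
eef_rot: [0.989, 0.15, -0.001, -0.0]
contact_force: [-0.5, 0.6, -1.2]
opening: 0.0259
finger_force: 15.0
```

{"api": "drive_tool", "payload": {
  "steps": [
    {"claw":-1,"translation":[0,0,0],"turn":[0,0,0]},
    {"claw":-1,"translation":[0,0,0],"turn":[0,0,0]},
    {"claw":-1,"translation":[0,0,0],"turn":[0,0,0]},
    {"claw":-1,"translation":[0,0,0],"turn":[0,0,0]}
  ]
}}

```text
clock: 21.82
eef_pos: [0.5011, 0.2526, 0.1608]
eef_rot: [0.989, 0.146, -0.001, 0.001]
contact_force: [0.7, 0.3, -0.4]
opening: 0.0257
finger_force: 15.0
```

```bash
python3 - <<'E'
from h import *
go(.504,.351,.15)
c=cam("wrist");w=snap("wrist","w7");np.save("w7.npy",np.array(c,dtype=object),allow_pickle=True)
E
```

```text
pos [0.5011 0.2526 0.1608] yaw 16.8 tilt [-0.0011 -0.0015] shift mm [ 31.3 -93.3  10.6] open 0.0257 ff 15.0 F [ 0.7  0.3 -0.4] t 21.8
```

View pics/w7.png

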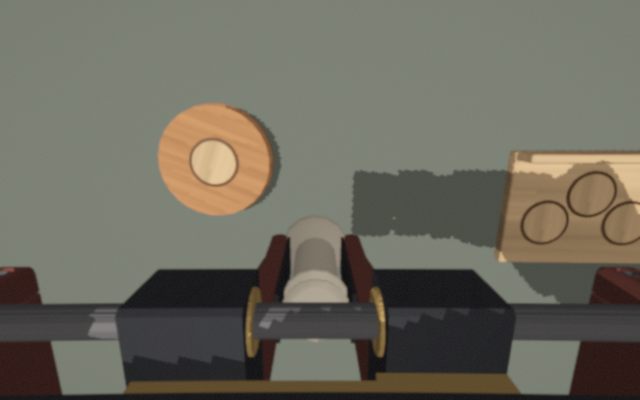

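The king is held upright, the stand's inlay is at (214,162), and the rings are at (545,222), (592,194) and (624,224).

```bash
python3 - <<'E'
from h import *
np.set_printoptions(precision=4,suppress=True)
c=tuple(np.array(x,float) for x in np.load("w7.npy",allow_pickle=True))
p=onplane("w",[[214,162]],.018,c)[0];print(p,onplane("w",[[545,222],[592,194]],.012,c))
go(p[0],p[1],.15)
E
```

```text
[0.5036 0.3495 0.018 ] [[0.5377 0.033  0.012 ]
 [0.5752 0.0045 0.012 ]]
pos [0.5013 0.2527 0.161 ] yaw 16.8 tilt [-0.0007 -0.0012] shift mm [ 30.2 -92.   10.9] open 0.0256 ff 15.0 F [ 0.2 -0.1 -0.4] t 21.9
```

{"api": "drive_tool", "payload": {
  "steps": [
    {"claw":-1,"translation":[5,-12,0],"turn":[0,0,0]},
    {"claw":-1,"translation":[8,-25,0],"turn":[0,0,0]},
    {"claw":-1,"translation":[8,-25,0],"turn":[0,0,0]},
    {"claw":-1,"translation":[6,-18,0],"turn":[0,0,0]},
    {"claw":-1,"translation":[5,-12,0],"turn":[0,0,0]},
    {"claw":-1,"translation":[0,0,15],"turn":[0,0,0]},
    {"claw":-1,"translation":[0,0,25],"turn":[0,0,0]},
    {"claw":-1,"translation":[0,0,25],"turn":[0,0,0]}
  ]
}}

```text
clock: 22.53
eef_pos: [0.5059, 0.3524, 0.0966]
eef_rot: [0.989, 0.147, 0.001, -0.0]
contact_force: [0.9, -0.5, -1.5]
opening: 0.0256
finger_force: 15.0
```

{"api": "drive_tool", "payload": {
  "steps": [
    {"claw":-1,"translation":[0,0,20],"turn":[0,0,0]},
    {"claw":-1,"translation":[0,0,15],"turn":[0,0,0]},
    {"claw":-1,"translation":[0,0,8],"turn":[0,0,0]},
    {"claw":-1,"translation":[0,0,3],"turn":[0,0,0]},
    {"claw":-1,"translation":[0,0,0],"turn":[0,0,0]},
    {"claw":-1,"translation":[0,0,0],"turn":[0,0,0]},
    {"claw":-1,"translation":[0,0,0],"turn":[0,0,0]},
    {"claw":-1,"translation":[0,0,0],"turn":[0,0,0]}
  ]
}}

```text
clock: 23.2
eef_pos: [0.5055, 0.3522, 0.0518]
eef_rot: [0.989, 0.147, 0.001, -0.0]
contact_force: [1.1, 0.2, 0.4]
opening: 0.026
finger_force: 15.0
```

```bash
python3 - <<'E'
from h import *
go(.5053,.3505,.0436)
E
```

```text
pos [0.5055 0.3522 0.0518] yaw 16.9 tilt [0.0016 0.0011] shift mm [-0.7  1.6  8.2] open 0.0260 ff 15.0 F [1.1 0.2 0.4] t 23.2
```

{"api": "drive_tool", "payload": {
  "steps": [
    {"claw":-1,"translation":[0,1,2],"turn":[0,0,0]},
    {"claw":-1,"translation":[0,1,2],"turn":[0,0,0]},
    {"claw":-1,"translation":[0,0,1],"turn":[0,0,0]},
    {"claw":-1,"translation":[0,0,0],"turn":[0,0,0]},
    {"claw":-1,"translation":[0,0,0],"turn":[0,0,0]}
  ]
}}

```text
clock: 23.62
eef_pos: [0.5053, 0.3497, 0.0455]
eef_rot: [0.989, 0.147, -0.0, 0.0]
contact_force: [0.6, 0.4, -0.7]
opening: 0.0256
finger_force: 15.0
```

{"api": "drive_tool", "payload": {
  "steps": [
    {"claw":-1,"translation":[0,0,1],"turn":[0,0,0]},
    {"claw":-1,"translation":[0,0,0],"turn":[0,0,0]},
    {"claw":-1,"translation":[0,0,0],"turn":[0,0,0]}
  ]
}}

```text
clock: 23.87
eef_pos: [0.5054, 0.3498, 0.0446]
eef_rot: [0.989, 0.147, -0.0, 0.0]
contact_force: [0.9, -0.4, -0.6]
opening: 0.0254
finger_force: 15.0
```

{"api": "drive_tool", "payload": {
  "steps": [
    {"claw":-1,"translation":[0,0,1],"turn":[0,0,0]},
    {"claw":-1,"translation":[0,0,0],"turn":[0,0,0]},
    {"claw":-1,"translation":[0,0,0],"turn":[0,0,0]}
  ]
}}

```text
clock: 24.12
eef_pos: [0.5054, 0.3499, 0.0437]
eef_rot: [0.989, 0.147, 0.0, -0.0]
contact_force: [-0.2, -0.2, 0.9]
opening: 0.0259
finger_force: 15.0
```

{"api": "drive_tool", "payload": {
  "steps": [
    {"claw":-1,"translation":[0,0,1],"turn":[0,0,0]},
    {"claw":-1,"translation":[0,0,0],"turn":[0,0,0]},
    {"claw":-1,"translation":[0,0,0],"turn":[0,0,0]}
  ]
}}

```text
clock: 24.37
eef_pos: [0.5058, 0.3502, 0.0436]
eef_rot: [0.989, 0.147, 0.001, -0.0]
contact_force: [-1.4, 0.0, 7.0]
opening: 0.0256
finger_force: 15.0
```

{"api": "drive_tool", "payload": {
  "steps": [
    {"claw":-1,"translation":[0,0,-1],"turn":[0,0,0]},
    {"claw":-0.35,"translation":[0,0,0],"turn":[0,0,0]},
    {"claw":-0.25,"translation":[0,0,0],"turn":[0,0,0]},
    {"claw":-0.1,"translation":[0,0,0],"turn":[0,0,0]},
    {"claw":0.0,"translation":[0,0,0],"turn":[0,0,0]},
    {"claw":0.1,"translation":[0,0,0],"turn":[0,0,0]},
    {"claw":0.15,"translation":[0,0,0],"turn":[0,0,0]},
    {"claw":0.15,"translation":[0,0,-10],"turn":[0,0,0]}
  ]
}}

```text
clock: 25.03
eef_pos: [0.5043, 0.3489, 0.0522]
eef_rot: [0.989, 0.147, -0.001, 0.001]
contact_force: [-0.2, -1.0, 0.1]
opening: 0.0507
finger_force: 0.0
```

{"api": "drive_tool", "payload": {
  "steps": [
    {"claw":0.15,"translation":[0,0,-20],"turn":[0,0,0]},
    {"claw":0.15,"translation":[0,0,-30],"turn":[0,0,0]},
    {"claw":0.15,"translation":[0,0,-35],"turn":[0,0,0]},
    {"claw":0.15,"translation":[0,0,-35],"turn":[0,0,0]},
    {"claw":0.15,"translation":[0,0,-10],"turn":[0,0,0]},
    {"claw":0.15,"translation":[0,0,0],"turn":[0,0,7]},
    {"claw":0.15,"translation":[0,0,0],"turn":[0,0,7]},
    {"claw":0.15,"translation":[0,0,0],"turn":[0,0,6]}
  ]
}}

```text
clock: 25.7
eef_pos: [0.5055, 0.3498, 0.1846]
eef_rot: [1.0, -0.03, 0.0, -0.0]
contact_force: [-0.2, 0.3, -0.5]
opening: 0.0506
finger_force: 0.0
```

{"api": "drive_tool", "payload": {
  "steps": [
    {"claw":0.15,"translation":[0,20,0],"turn":[0,0,0]},
    {"claw":0.15,"translation":[5,32,0],"turn":[0,0,0]},
    {"claw":0.15,"translation":[5,32,0],"turn":[0,0,0]},
    {"claw":0.15,"translation":[5,32,0],"turn":[0,0,0]},
    {"claw":0.15,"translation":[5,32,0],"turn":[0,0,0]},
    {"claw":0.15,"translation":[5,32,0],"turn":[0,0,0]},
    {"claw":0.15,"translation":[5,32,0],"turn":[0,0,0]},
    {"claw":0.15,"translation":[5,32,0],"turn":[0,0,0]}
  ]
}}

```text
clock: 26.37
eef_pos: [0.5272, 0.1027, 0.1841]
eef_rot: [1.0, -0.026, 0.0, -0.0]
contact_force: [-0.1, 0.9, -0.6]
opening: 0.0506
finger_force: 0.0
```

{"api": "drive_tool", "payload": {
  "steps": [
    {"claw":0.15,"translation":[5,32,0],"turn":[0,0,0]},
    {"claw":0.15,"translation":[5,32,0],"turn":[0,0,0]},
    {"claw":0.15,"translation":[5,32,0],"turn":[0,0,0]},
    {"claw":0.15,"translation":[5,32,0],"turn":[0,0,0]},
    {"claw":0.15,"translation":[5,32,0],"turn":[0,0,0]},
    {"claw":0.15,"translation":[5,32,0],"turn":[0,0,0]},
    {"claw":0.15,"translation":[5,20,0],"turn":[0,0,0]},
    {"claw":0.15,"translation":[0,0,0],"turn":[0,0,0]}
  ]
}}

```text
clock: 27.03
eef_pos: [0.551, -0.1153, 0.184]
eef_rot: [1.0, -0.03, 0.0, 0.001]
contact_force: [-0.8, -0.3, 0.3]
opening: 0.0507
finger_force: 0.0
```

```bash
python3 - <<'E'
from h import *
go(.5471,-.2642,.0375)
a=snap("side","s8")[300:400,280:430];b=snap("scene","sc8")[160:250,400:520]
cv2.imwrite("pics/c8.png",np.hstack([cv2.resize(a,(390,260)),cv2.resize(b,(347,260))]))
E
```

```text
pos [ 0.551  -0.1153  0.184 ] yaw -3.5 tilt [ 0.0005 -0.0025] shift mm [  5.1 148.5 146.9] open 0.0507 ff 0.0 F [-0.8 -0.3  0.3] t 27.0
```

View pics/c8.png

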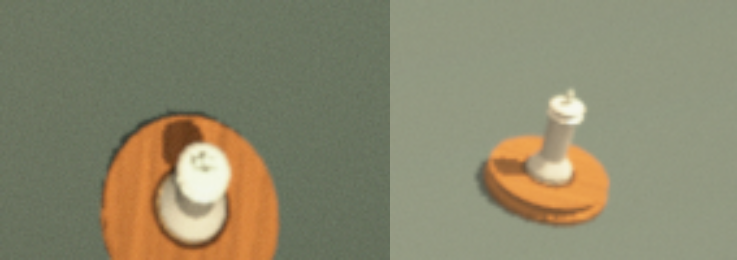

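The king stands upright, covering the inlay evenly. Next I'll fetch the short queen.

{"api": "drive_tool", "payload": {
  "steps": [
    {"claw":0.15,"translation":[1,28,0],"turn":[0,0,0]},
    {"claw":0.15,"translation":[1,28,0],"turn":[0,0,0]},
    {"claw":0.15,"translation":[1,28,0],"turn":[0,0,0]},
    {"claw":0.15,"translation":[1,28,0],"turn":[0,0,0]},
    {"claw":0.15,"translation":[1,28,0],"turn":[0,0,0]},
    {"claw":0.15,"translation":[0,8,30],"turn":[0,0,0]},
    {"claw":0.15,"translation":[0,0,20],"turn":[0,0,0]},
    {"claw":0.15,"translation":[0,0,0],"turn":[0,0,0]}
  ]
}}

```text
clock: 27.8
eef_pos: [0.5458, -0.255, 0.1299]
eef_rot: [1.0, -0.026, -0.003, -0.002]
contact_force: [0.0, 0.5, -1.7]
opening: 0.0504
finger_force: 0.0
```

{"api": "drive_tool", "payload": {
  "steps": [
    {"claw":0.15,"translation":[0,0,0],"turn":[0,0,0]},
    {"claw":0.15,"translation":[0,0,0],"turn":[0,0,0]},
    {"claw":0.15,"translation":[0,0,0],"turn":[0,0,0]}
  ]
}}

```text
clock: 28.05
eef_pos: [0.5496, -0.2563, 0.1353]
eef_rot: [1.0, -0.026, 0.001, 0.0]
contact_force: [0.3, 0.2, 0.3]
opening: 0.0504
finger_force: 0.0
```

```bash
python3 - <<'E'
from h import *
go(.5471,-.2642,.0375)
E
```

```text
pos [ 0.5496 -0.2563  0.1353] yaw -2.9 tilt [ 0.0025 -0.0003] shift mm [-2.4  8.  97.8] open 0.0504 ff 0.0 F [0.3 0.2 0.3] t 28.1
```

{"api": "drive_tool", "payload": {
  "steps": [
    {"claw":0.15,"translation":[-1,8,5],"turn":[0,0,0]},
    {"claw":0.15,"translation":[0,0,20],"turn":[0,0,0]},
    {"claw":0.15,"translation":[0,0,25],"turn":[0,0,0]},
    {"claw":0.15,"translation":[0,0,20],"turn":[0,0,0]},
    {"claw":0.15,"translation":[0,0,15],"turn":[0,0,0]},
    {"claw":0.15,"translation":[0,0,8],"turn":[0,0,0]},
    {"claw":0.15,"translation":[0,0,3],"turn":[0,0,0]},
    {"claw":0.15,"translation":[0,0,0],"turn":[0,0,0]}
  ]
}}

```text
clock: 28.72
eef_pos: [0.5469, -0.2655, 0.0376]
eef_rot: [1.0, -0.027, -0.0, 0.0]
contact_force: [-0.5, -0.1, 0.6]
opening: 0.0507
finger_force: 0.0
```

{"api": "drive_tool", "payload": {
  "steps": [
    {"claw":0.15,"translation":[0,0,0],"turn":[0,0,0]},
    {"claw":0.15,"translation":[0,0,0],"turn":[0,0,0]},
    {"claw":0.15,"translation":[0,0,0],"turn":[0,0,0]},
    {"claw":0.15,"translation":[0,0,0],"turn":[0,0,0]}
  ]
}}

```text
clock: 29.05
eef_pos: [0.5473, -0.2655, 0.0385]
eef_rot: [1.0, -0.027, 0.001, 0.0]
contact_force: [-0.4, 0.2, -0.8]
opening: 0.0504
finger_force: 0.0
```

```bash
python3 - <<'E'
from h import *
go(.5471,-.2642,.0375)
E
```

```text
pos [ 0.5473 -0.2655  0.0385] yaw -3.0 tilt [ 0.0013 -0.0005] shift mm [-0.3 -1.3  1. ] open 0.0504 ff 0.0 F [-0.4  0.2 -0.8] t 29.1
```

{"api": "drive_tool", "payload": {
  "steps": [
    {"claw":-0.5,"translation":[0,0,0],"turn":[0,0,0]},
    {"claw":-0.7,"translation":[0,0,0],"turn":[0,0,0]},
    {"claw":-0.8,"translation":[0,0,0],"turn":[0,0,0]},
    {"claw":-0.9,"translation":[0,0,0],"turn":[0,0,0]},
    {"claw":-1,"translation":[0,0,0],"turn":[0,0,0]},
    {"claw":-1,"translation":[0,0,0],"turn":[0,0,0]},
    {"claw":-1,"translation":[0,0,-5],"turn":[0,0,0]},
    {"claw":-1,"translation":[0,0,-15],"turn":[0,0,0]}
  ]
}}

```text
clock: 29.72
eef_pos: [0.5453, -0.2646, 0.0562]
eef_rot: [1.0, -0.026, -0.002, -0.001]
contact_force: [-0.6, 0.1, -0.8]
opening: 0.0238
finger_force: 15.0
```

{"api": "drive_tool", "payload": {
  "steps": [
    {"claw":-1,"translation":[0,0,-20],"turn":[0,0,0]},
    {"claw":-1,"translation":[0,0,-25],"turn":[0,0,0]},
    {"claw":-1,"translation":[0,0,-25],"turn":[0,0,0]},
    {"claw":-1,"translation":[0,0,-15],"turn":[0,0,0]},
    {"claw":-1,"translation":[-2,-15,-5],"turn":[0,0,0]},
    {"claw":-1,"translation":[-2,-25,0],"turn":[0,0,0]},
    {"claw":-1,"translation":[-2,-28,0],"turn":[0,0,0]},
    {"claw":-1,"translation":[-2,-28,0],"turn":[0,0,0]}
  ]
}}

```text
clock: 30.38
eef_pos: [0.543, -0.1669, 0.1471]
eef_rot: [1.0, -0.027, -0.0, -0.0]
contact_force: [0.3, 0.7, 0.3]
opening: 0.0238
finger_force: 15.0
```

{"api": "drive_tool", "payload": {
  "steps": [
    {"claw":-1,"translation":[-2,-28,0],"turn":[0,0,0]},
    {"claw":-1,"translation":[-2,-28,0],"turn":[0,0,0]},
    {"claw":-1,"translation":[-2,-28,0],"turn":[0,0,0]},
    {"claw":-1,"translation":[-2,-28,0],"turn":[0,0,0]},
    {"claw":-1,"translation":[-2,-28,0],"turn":[0,0,0]},
    {"claw":-1,"translation":[-2,-28,0],"turn":[0,0,0]},
    {"claw":-1,"translation":[-2,-20,0],"turn":[0,0,0]},
    {"claw":-1,"translation":[-1,-10,0],"turn":[0,0,0]}
  ]
}}

```text
clock: 31.05
eef_pos: [0.5381, 0.0341, 0.1471]
eef_rot: [1.0, -0.024, -0.001, -0.001]
contact_force: [-0.1, -0.5, -0.1]
opening: 0.0238
finger_force: 15.0
```

{"api": "drive_tool", "payload": {
  "steps": [
    {"claw":-1,"translation":[0,0,0],"turn":[0,0,0]},
    {"claw":-1,"translation":[0,0,0],"turn":[0,0,0]},
    {"claw":-1,"translation":[0,0,0],"turn":[0,0,0]},
    {"claw":-1,"translation":[0,0,0],"turn":[0,0,0]}
  ]
}}

```text
clock: 31.38
eef_pos: [0.5394, 0.0276, 0.1475]
eef_rot: [1.0, -0.028, -0.0, 0.0]
contact_force: [0.4, -0.1, -0.2]
opening: 0.0243
finger_force: 15.0
```

```bash
python3 - <<'E'
from h import *
go(.5390,.0352,.034)
E
```

```text
pos [0.5394 0.0276 0.1475] yaw -3.2 tilt [-0.0003 -0.0008] shift mm [ -0.8  -7.6 113.5] open 0.0243 ff 15.0 F [ 0.4 -0.1 -0.2] t 31.4
```

{"api": "drive_tool", "payload": {
  "steps": [
    {"claw":-1,"translation":[0,-5,10],"turn":[0,0,0]},
    {"claw":-1,"translation":[0,0,20],"turn":[0,0,0]},
    {"claw":-1,"translation":[0,0,25],"turn":[0,0,0]},
    {"claw":-1,"translation":[0,0,20],"turn":[0,0,0]},
    {"claw":-1,"translation":[0,0,15],"turn":[0,0,0]},
    {"claw":-1,"translation":[0,0,10],"turn":[0,0,0]},
    {"claw":-1,"translation":[0,0,5],"turn":[0,0,0]},
    {"claw":-1,"translation":[0,0,0],"turn":[0,0,0]}
  ]
}}

```text
clock: 32.05
eef_pos: [0.5391, 0.0342, 0.0415]
eef_rot: [1.0, -0.027, -0.001, 0.0]
contact_force: [0.3, 0.5, -0.6]
opening: 0.0236
finger_force: 15.0
```

{"api": "drive_tool", "payload": {
  "steps": [
    {"claw":-1,"translation":[0,0,0],"turn":[0,0,0]},
    {"claw":-1,"translation":[0,0,0],"turn":[0,0,0]},
    {"claw":-1,"translation":[0,0,0],"turn":[0,0,0]},
    {"claw":-1,"translation":[0,0,0],"turn":[0,0,0]},
    {"claw":-1,"translation":[0,0,0],"turn":[0,0,0]},
    {"claw":-1,"translation":[0,0,0],"turn":[0,0,0]}
  ]
}}

```text
clock: 32.55
eef_pos: [0.5399, 0.0346, 0.043]
eef_rot: [1.0, -0.027, 0.0, -0.0]
contact_force: [0.5, -0.5, -0.6]
opening: 0.0239
finger_force: 15.0
```

```bash
python3 - <<'E'
from h import *
go(.5390,.0352,.034)
E
```

```text
pos [0.5399 0.0346 0.043 ] yaw -3.0 tilt [0.0007 0.0001] shift mm [-1.  -0.6  9. ] open 0.0239 ff 15.0 F [ 0.5 -0.5 -0.6] t 32.5
```

{"api": "drive_tool", "payload": {
  "steps": [
    {"claw":-1,"translation":[-1,0,2],"turn":[0,0,0]},
    {"claw":-1,"translation":[0,0,2],"turn":[0,0,0]},
    {"claw":-1,"translation":[0,0,2],"turn":[0,0,0]},
    {"claw":-1,"translation":[0,0,1],"turn":[0,0,0]},
    {"claw":-1,"translation":[0,0,0],"turn":[0,0,0]},
    {"claw":-1,"translation":[0,0,0],"turn":[0,0,0]}
  ]
}}

```text
clock: 33.05
eef_pos: [0.5386, 0.0346, 0.0355]
eef_rot: [1.0, -0.027, -0.0, 0.0]
contact_force: [0.3, 0.0, -1.0]
opening: 0.0238
finger_force: 15.0
```

{"api": "drive_tool", "payload": {
  "steps": [
    {"claw":-1,"translation":[0,0,1],"turn":[0,0,0]},
    {"claw":-1,"translation":[0,0,0],"turn":[0,0,0]},
    {"claw":-1,"translation":[0,0,0],"turn":[0,0,0]}
  ]
}}

```text
clock: 33.3
eef_pos: [0.5387, 0.0346, 0.0346]
eef_rot: [1.0, -0.027, -0.0, 0.0]
contact_force: [-0.1, 0.5, 0.2]
opening: 0.0237
finger_force: 15.0
```

{"api": "drive_tool", "payload": {
  "steps": [
    {"claw":-1,"translation":[0,0,1],"turn":[0,0,0]},
    {"claw":-1,"translation":[0,0,0],"turn":[0,0,0]},
    {"claw":-1,"translation":[0,0,0],"turn":[0,0,0]}
  ]
}}

```text
clock: 33.55
eef_pos: [0.5388, 0.0346, 0.0337]
eef_rot: [1.0, -0.027, 0.0, -0.0]
contact_force: [0.5, -0.3, 0.1]
opening: 0.0236
finger_force: 15.0
```

{"api": "drive_tool", "payload": {
  "steps": [
    {"claw":-1,"translation":[0,0,1],"turn":[0,0,0]},
    {"claw":-1,"translation":[0,0,0],"turn":[0,0,0]},
    {"claw":-1,"translation":[0,0,0],"turn":[0,0,0]}
  ]
}}

```text
clock: 33.8
eef_pos: [0.5395, 0.0344, 0.0334]
eef_rot: [1.0, -0.027, 0.001, 0.0]
contact_force: [-0.9, -0.5, 6.1]
opening: 0.0237
finger_force: 15.0
```

{"api": "drive_tool", "payload": {
  "steps": [
    {"claw":-1,"translation":[0,0,-1],"turn":[0,0,0]},
    {"claw":-0.4,"translation":[0,0,0],"turn":[0,0,0]},
    {"claw":-0.3,"translation":[0,0,0],"turn":[0,0,0]},
    {"claw":-0.15,"translation":[0,0,0],"turn":[0,0,0]},
    {"claw":0.0,"translation":[0,0,0],"turn":[0,0,0]},
    {"claw":0.15,"translation":[0,0,0],"turn":[0,0,0]},
    {"claw":0.15,"translation":[0,0,0],"turn":[0,0,0]},
    {"claw":0.15,"translation":[0,0,-10],"turn":[0,0,0]}
  ]
}}

```text
clock: 34.47
eef_pos: [0.5373, 0.0344, 0.0425]
eef_rot: [1.0, -0.026, -0.002, 0.0]
contact_force: [-0.3, -0.1, 0.4]
opening: 0.0503
finger_force: 0.0
```

{"api": "drive_tool", "payload": {
  "steps": [
    {"claw":0.15,"translation":[0,0,-20],"turn":[0,0,0]},
    {"claw":0.15,"translation":[0,0,-35],"turn":[0,0,0]},
    {"claw":0.15,"translation":[0,0,-35],"turn":[0,0,0]},
    {"claw":0.15,"translation":[0,0,-35],"turn":[0,0,0]},
    {"claw":0.15,"translation":[0,15,-15],"turn":[0,0,0]},
    {"claw":0.15,"translation":[2,30,0],"turn":[0,0,0]},
    {"claw":0.15,"translation":[2,30,0],"turn":[0,0,0]},
    {"claw":0.15,"translation":[2,30,0],"turn":[0,0,0]}
  ]
}}

```text
clock: 35.13
eef_pos: [0.5393, -0.0714, 0.1852]
eef_rot: [1.0, -0.026, 0.001, -0.0]
contact_force: [0.7, -0.1, -0.3]
opening: 0.0505
finger_force: 0.0
```

{"api": "drive_tool", "payload": {
  "steps": [
    {"claw":0.15,"translation":[2,30,0],"turn":[0,0,0]},
    {"claw":0.15,"translation":[2,30,0],"turn":[0,0,0]},
    {"claw":0.15,"translation":[2,30,0],"turn":[0,0,0]},
    {"claw":0.15,"translation":[2,30,0],"turn":[0,0,0]},
    {"claw":0.15,"translation":[2,30,0],"turn":[0,0,0]},
    {"claw":0.15,"translation":[2,30,0],"turn":[0,0,0]},
    {"claw":0.15,"translation":[2,30,0],"turn":[0,0,0]},
    {"claw":0.15,"translation":[1,30,0],"turn":[0,0,0]}
  ]
}}

```text
clock: 35.8
eef_pos: [0.5413, -0.3124, 0.1845]
eef_rot: [1.0, -0.026, 0.0, -0.0]
contact_force: [0.8, 0.9, 0.5]
opening: 0.0503
finger_force: 0.0
```

{"api": "drive_tool", "payload": {
  "steps": [
    {"claw":0.15,"translation":[0,25,0],"turn":[0,0,0]},
    {"claw":0.15,"translation":[0,10,0],"turn":[0,0,0]},
    {"claw":0.15,"translation":[0,0,0],"turn":[0,0,0]},
    {"claw":0.15,"translation":[0,0,0],"turn":[0,0,0]},
    {"claw":0.15,"translation":[0,0,0],"turn":[0,0,0]},
    {"claw":0.15,"translation":[0,0,0],"turn":[0,0,0]},
    {"claw":0.15,"translation":[0,0,0],"turn":[0,0,0]}
  ]
}}

```text
clock: 36.38
eef_pos: [0.5402, -0.3441, 0.1838]
eef_rot: [1.0, -0.025, 0.0, -0.0]
contact_force: [-0.0, 0.5, -0.1]
opening: 0.0505
finger_force: 0.0
```

```bash
python3 - <<'E'
from h import *
go(.5405,-.3526,.041)
E
```

```text
pos [ 0.5402 -0.3441  0.1838] yaw -2.9 tilt [0.0003 0.0007] shift mm [  0.7   8.6 142.8] open 0.0505 ff 0.0 F [-0.   0.5 -0.1] t 36.4
```

{"api": "drive_tool", "payload": {
  "steps": [
    {"claw":0.15,"translation":[0,8,10],"turn":[0,0,0]},
    {"claw":0.15,"translation":[0,0,25],"turn":[0,0,0]},
    {"claw":0.15,"translation":[0,0,30],"turn":[0,0,0]},
    {"claw":0.15,"translation":[0,0,30],"turn":[0,0,0]},
    {"claw":0.15,"translation":[0,0,25],"turn":[0,0,0]},
    {"claw":0.15,"translation":[0,0,15],"turn":[0,0,0]},
    {"claw":0.15,"translation":[0,0,7],"turn":[0,0,0]},
    {"claw":0.15,"translation":[0,0,0],"turn":[0,0,0]}
  ]
}}

```text
clock: 37.05
eef_pos: [0.5378, -0.3533, 0.0394]
eef_rot: [1.0, -0.026, -0.002, -0.001]
contact_force: [0.2, -0.7, 0.6]
opening: 0.0507
finger_force: 0.0
```

{"api": "drive_tool", "payload": {
  "steps": [
    {"claw":0.15,"translation":[0,0,0],"turn":[0,0,0]},
    {"claw":0.15,"translation":[0,0,0],"turn":[0,0,0]},
    {"claw":0.15,"translation":[0,0,0],"turn":[0,0,0]},
    {"claw":0.15,"translation":[0,0,0],"turn":[0,0,0]}
  ]
}}

```text
clock: 37.38
eef_pos: [0.5398, -0.3544, 0.0429]
eef_rot: [1.0, -0.027, 0.001, 0.0]
contact_force: [-0.0, 0.3, -0.5]
opening: 0.0505
finger_force: 0.0
```

```bash
python3 - <<'E'
from h import *
go(.5405,-.3526,.041)
E
```

```text
pos [ 0.5398 -0.3544  0.0429] yaw -3.0 tilt [ 0.0019 -0.001 ] shift mm [ 0.6 -1.8  1.9] open 0.0505 ff 0.0 F [-0.   0.3 -0.5] t 37.4
```

{"api": "drive_tool", "payload": {
  "steps": [
    {"claw":-0.5,"translation":[0,0,0],"turn":[0,0,0]},
    {"claw":-0.7,"translation":[0,0,0],"turn":[0,0,0]},
    {"claw":-0.8,"translation":[0,0,0],"turn":[0,0,0]},
    {"claw":-0.9,"translation":[0,0,0],"turn":[0,0,0]},
    {"claw":-1,"translation":[0,0,0],"turn":[0,0,0]},
    {"claw":-1,"translation":[0,0,0],"turn":[0,0,0]},
    {"claw":-1,"translation":[0,0,-5],"turn":[0,0,0]},
    {"claw":-1,"translation":[0,0,-15],"turn":[0,0,0]}
  ]
}}

```text
clock: 38.05
eef_pos: [0.5375, -0.3531, 0.0599]
eef_rot: [1.0, -0.026, -0.002, -0.001]
contact_force: [-0.0, 1.0, -0.4]
opening: 0.0257
finger_force: 15.0
```

{"api": "drive_tool", "payload": {
  "steps": [
    {"claw":-1,"translation":[0,0,-20],"turn":[0,0,0]},
    {"claw":-1,"translation":[0,0,-25],"turn":[0,0,0]},
    {"claw":-1,"translation":[0,0,-25],"turn":[0,0,0]},
    {"claw":-1,"translation":[0,0,-15],"turn":[0,0,0]},
    {"claw":-1,"translation":[1,-15,-5],"turn":[0,0,0]},
    {"claw":-1,"translation":[1,-25,0],"turn":[0,0,0]},
    {"claw":-1,"translation":[1,-28,0],"turn":[0,0,0]},
    {"claw":-1,"translation":[1,-28,0],"turn":[0,0,0]}
  ]
}}

```text
clock: 38.72
eef_pos: [0.5476, -0.2561, 0.151]
eef_rot: [1.0, -0.027, -0.0, -0.0]
contact_force: [1.1, 0.9, -0.5]
opening: 0.0258
finger_force: 15.0
```

{"api": "drive_tool", "payload": {
  "steps": [
    {"claw":-1,"translation":[1,-28,0],"turn":[0,0,0]},
    {"claw":-1,"translation":[1,-28,0],"turn":[0,0,0]},
    {"claw":-1,"translation":[0,-28,0],"turn":[0,0,0]},
    {"claw":-1,"translation":[0,-28,0],"turn":[0,0,0]},
    {"claw":-1,"translation":[0,-28,0],"turn":[0,0,0]},
    {"claw":-1,"translation":[0,-28,0],"turn":[0,0,0]},
    {"claw":-1,"translation":[0,-25,0],"turn":[0,0,0]},
    {"claw":-1,"translation":[0,-15,0],"turn":[0,0,0]}
  ]
}}

```text
clock: 39.38
eef_pos: [0.5602, -0.0457, 0.1509]
eef_rot: [1.0, -0.024, -0.001, -0.001]
contact_force: [0.6, -0.4, -0.4]
opening: 0.0259
finger_force: 15.0
```

{"api": "drive_tool", "payload": {
  "steps": [
    {"claw":-1,"translation":[0,-5,0],"turn":[0,0,0]},
    {"claw":-1,"translation":[0,0,0],"turn":[0,0,0]},
    {"claw":-1,"translation":[0,0,0],"turn":[0,0,0]},
    {"claw":-1,"translation":[0,0,0],"turn":[0,0,0]},
    {"claw":-1,"translation":[0,0,0],"turn":[0,0,0]},
    {"claw":-1,"translation":[0,0,0],"turn":[0,0,0]}
  ]
}}

```text
clock: 39.88
eef_pos: [0.5614, -0.0471, 0.1516]
eef_rot: [1.0, -0.028, -0.0, 0.0]
contact_force: [-0.6, -0.3, -0.4]
opening: 0.0263
finger_force: 15.0
```

```bash
python3 - <<'E'
from h import *
go(.562,-.0375,.038)
E
```

```text
pos [ 0.5614 -0.0471  0.1516] yaw -3.2 tilt [-0.0001 -0.0004] shift mm [ 1.000e-01 -9.700e+00  1.136e+02] open 0.0263 ff 15.0 F [-0.6 -0.3 -0.4] t 39.9
```

{"api": "drive_tool", "payload": {
  "steps": [
    {"claw":-1,"translation":[0,-9,10],"turn":[0,0,0]},
    {"claw":-1,"translation":[0,0,20],"turn":[0,0,0]},
    {"claw":-1,"translation":[0,0,25],"turn":[0,0,0]},
    {"claw":-1,"translation":[0,0,20],"turn":[0,0,0]},
    {"claw":-1,"translation":[0,0,15],"turn":[0,0,0]},
    {"claw":-1,"translation":[0,0,8],"turn":[0,0,0]},
    {"claw":-1,"translation":[0,0,5],"turn":[0,0,0]},
    {"claw":-1,"translation":[0,0,0],"turn":[0,0,0]}
  ]
}}

```text
clock: 40.55
eef_pos: [0.5615, -0.0365, 0.0477]
eef_rot: [1.0, -0.026, -0.001, -0.0]
contact_force: [-0.5, 0.2, -1.2]
opening: 0.0263
finger_force: 15.0
```

{"api": "drive_tool", "payload": {
  "steps": [
    {"claw":-1,"translation":[0,0,0],"turn":[0,0,0]},
    {"claw":-1,"translation":[0,0,0],"turn":[0,0,0]},
    {"claw":-1,"translation":[0,0,0],"turn":[0,0,0]},
    {"claw":-1,"translation":[0,0,0],"turn":[0,0,0]},
    {"claw":-1,"translation":[0,0,0],"turn":[0,0,0]},
    {"claw":-1,"translation":[0,0,0],"turn":[0,0,0]}
  ]
}}

```text
clock: 41.05
eef_pos: [0.5622, -0.0368, 0.049]
eef_rot: [1.0, -0.027, 0.0, -0.0]
contact_force: [-0.1, -1.4, -0.6]
opening: 0.026
finger_force: 15.0
```

```bash
python3 - <<'E'
from h import *
go(.562,-.0375,.038)
E
```

```text
pos [ 0.5622 -0.0368  0.049 ] yaw -3.0 tilt [ 0.0006 -0.    ] shift mm [-0.1  0.7 11. ] open 0.0260 ff 15.0 F [-0.1 -1.4 -0.6] t 41.0
```

{"api": "drive_tool", "payload": {
  "steps": [
    {"claw":-1,"translation":[0,1,2],"turn":[0,0,0]},
    {"claw":-1,"translation":[0,0,2],"turn":[0,0,0]},
    {"claw":-1,"translation":[0,0,2],"turn":[0,0,0]},
    {"claw":-1,"translation":[0,0,2],"turn":[0,0,0]},
    {"claw":-1,"translation":[0,0,1],"turn":[0,0,0]},
    {"claw":-1,"translation":[0,0,0],"turn":[0,0,0]},
    {"claw":-1,"translation":[0,0,0],"turn":[0,0,0]}
  ]
}}

```text
clock: 41.63
eef_pos: [0.5618, -0.0377, 0.0395]
eef_rot: [1.0, -0.027, -0.0, 0.0]
contact_force: [0.1, -0.7, 0.3]
opening: 0.026
finger_force: 15.0
```

{"api": "drive_tool", "payload": {
  "steps": [
    {"claw":-1,"translation":[0,0,1],"turn":[0,0,0]},
    {"claw":-1,"translation":[0,0,0],"turn":[0,0,0]},
    {"claw":-1,"translation":[0,0,0],"turn":[0,0,0]}
  ]
}}

```text
clock: 41.88
eef_pos: [0.5619, -0.0377, 0.0386]
eef_rot: [1.0, -0.027, -0.0, -0.0]
contact_force: [-0.4, -1.4, -0.4]
opening: 0.0258
finger_force: 15.0
```

{"api": "drive_tool", "payload": {
  "steps": [
    {"claw":-1,"translation":[0,0,1],"turn":[0,0,0]},
    {"claw":-1,"translation":[0,0,0],"turn":[0,0,0]},
    {"claw":-1,"translation":[0,0,0],"turn":[0,0,0]}
  ]
}}

```text
clock: 42.13
eef_pos: [0.5619, -0.0378, 0.0377]
eef_rot: [1.0, -0.027, 0.0, 0.0]
contact_force: [0.8, -0.1, -0.6]
opening: 0.0259
finger_force: 15.0
```

{"api": "drive_tool", "payload": {
  "steps": [
    {"claw":-1,"translation":[0,0,1],"turn":[0,0,0]},
    {"claw":-1,"translation":[0,0,0],"turn":[0,0,0]},
    {"claw":-1,"translation":[0,0,0],"turn":[0,0,0]}
  ]
}}

```text
clock: 42.38
eef_pos: [0.5626, -0.0375, 0.0373]
eef_rot: [1.0, -0.026, 0.001, -0.0]
contact_force: [-0.3, 1.7, 3.8]
opening: 0.0261
finger_force: 15.0
```

Contact. I'll release, retreat upward and back, then check.

{"api": "drive_tool", "payload": {
  "steps": [
    {"claw":-0.4,"translation":[0,0,0],"turn":[0,0,0]},
    {"claw":-0.35,"translation":[0,0,0],"turn":[0,0,0]},
    {"claw":-0.25,"translation":[0,0,0],"turn":[0,0,0]},
    {"claw":-0.1,"translation":[0,0,0],"turn":[0,0,0]},
    {"claw":0.0,"translation":[0,0,0],"turn":[0,0,0]},
    {"claw":0.15,"translation":[0,0,0],"turn":[0,0,0]},
    {"claw":0.15,"translation":[0,0,0],"turn":[0,0,0]},
    {"claw":0.15,"translation":[0,0,-10],"turn":[0,0,0]}
  ]
}}

```text
clock: 43.05
eef_pos: [0.5604, -0.0378, 0.0454]
eef_rot: [1.0, -0.027, -0.002, 0.0]
contact_force: [0.5, -0.6, -0.2]
opening: 0.0507
finger_force: 0.0
```

{"api": "drive_tool", "payload": {
  "steps": [
    {"claw":0.15,"translation":[0,0,-20],"turn":[0,0,0]},
    {"claw":0.15,"translation":[0,0,-35],"turn":[0,0,0]},
    {"claw":0.15,"translation":[0,0,-35],"turn":[0,0,0]},
    {"claw":0.15,"translation":[0,0,-35],"turn":[0,0,0]},
    {"claw":0.15,"translation":[-25,0,-25],"turn":[0,0,0]},
    {"claw":0.15,"translation":[-30,0,-20],"turn":[0,0,0]},
    {"claw":0.15,"translation":[-20,0,0],"turn":[0,0,0]},
    {"claw":0.15,"translation":[0,0,0],"turn":[0,0,0]}
  ]
}}

```text
clock: 43.72
eef_pos: [0.4842, -0.0339, 0.2186]
eef_rot: [1.0, -0.027, 0.001, 0.0]
contact_force: [-0.8, 0.1, -1.2]
opening: 0.0507
finger_force: 0.0
```

{"api": "drive_tool", "payload": {
  "steps": [
    {"claw":0.15,"translation":[0,0,0],"turn":[0,0,0]},
    {"claw":0.15,"translation":[0,0,0],"turn":[0,0,0]},
    {"claw":0.15,"translation":[0,0,0],"turn":[0,0,0]},
    {"claw":0.15,"translation":[0,0,0],"turn":[0,0,0]}
  ]
}}

```text
clock: 44.05
eef_pos: [0.4876, -0.0337, 0.2162]
eef_rot: [1.0, -0.027, -0.0, -0.0]
contact_force: [0.1, 0.3, -1.0]
opening: 0.0505
finger_force: 0.0
```

```bash
python3 - <<'E'
from h import *
go(.56,0)
w=snap("wrist","w9");s=snap("side","s9")
cv2.imwrite("pics/c9.png",np.vstack([cv2.resize(w[0:260],(780,317)),np.hstack([cv2.resize(s[130:240,280:400],(300,275)),cv2.resize(s,(440,275)),np.zeros((275,40,3),np.uint8)])]))
E
```

```text
pos [ 0.4876 -0.0337  0.2162] yaw -3.0 tilt [-0.0006  0.    ] shift mm [ 70.5 -37.5  -0. ] open 0.0505 ff 0.0 F [ 0.1  0.3 -1. ] t 44.0
```

View pics/c9.png

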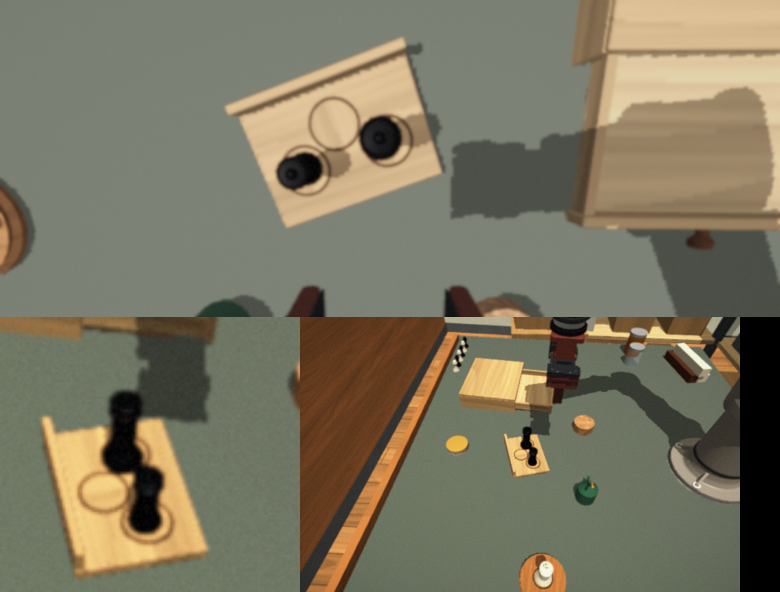

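Both queens stand upright on their marks with the king on the stand. The tall queen looks a few mm off its ring centre, towards the upper left in the wrist view, so I'll measure it.

```bash
python3 - <<'E'
from h import *
np.set_printoptions(precision=4,suppress=True)
im=cv2.imread("pics/w9.png");c=cam("wrist")
# predicted outlines: ring radius fit via dark-brown pixels
g=im.max(2).astype(int)
blk=(g<45).astype(np.uint8)
n,l,st,ce=cv2.connectedComponentsWithStats(blk)
for i in range(1,n):
    x,y,w,h,a=st[i]
    if a>300 and y<200: print("blob",x,y,w,h,a)
brown=((g>=45)&(g<125)&(im[:,:,2].astype(int)-im[:,:,0]>20))
for x0,x1,y0,y1 in((290,345,90,142),(225,280,112,165)):
    ys,xs=np.nonzero(brown[y0:y1,x0:x1]);P=np.c_[xs+x0,ys+y0]
    W=onplane("w",P,.012,c)[:,:2]
    e=np.array([.5595,-.039]) if x0==290 else np.array([.538,.034])
    # RANSAC-ish: robust circle of radius 21.8 mm
    from scipy.optimize import least_squares
    r=least_squares(lambda q:np.hypot(*(W-q[:2]).T)-q[2],[*e,.0218],loss="cauchy",f_scale=.0008,bounds=([e[0]-.012,e[1]-.012,.021],[e[0]+.012,e[1]+.012,.0228]))
    print("ring",r.x,(abs(r.fun)<.001).sum(),len(W))
# foot: fit circle to black edge pts near underside, z~.015
for x0,x1,y0,y1,e,rad in((290,345,85,142,[.562,-.037],.019),(225,280,112,165,[.539,.035],.015)):
    cs,_=cv2.findContours(blk[y0:y1,x0:x1],cv2.RETR_EXTERNAL,cv2.CHAIN_APPROX_NONE)
    P=max(cs,key=len).reshape(-1,2)+[x0,y0];W=onplane("w",P,.016,c)[:,:2]
    d0=W-np.array(e);k=(d0@np.array([0,-1])>-.002)  # side away from lean
    from scipy.optimize import least_squares
    r=least_squares(lambda q:np.hypot(*(W[k]-q).T)-rad,e,loss="cauchy",f_scale=.0008);print("foot",r.x,k.sum(),np.median(abs(r.fun)))
K,d,rr,t=c;print("cam",(-cv2.Rodrigues(rr)[0].T@t).ravel())
E
```

```text
blob 296 96 33 34 848
blob 229 126 35 29 681
ring [ 0.5599 -0.0376  0.021 ] 76 235
ring [0.5355 0.0353 0.0221] 52 220
foot [ 0.5612 -0.0302] 43 0.0007079819559023051
foot [0.539  0.0356] 42 0.0011067840682451426
cam [ 0.5591 -0.0367  0.3783]
```

The image shows the tall queen about 4 to 5 mm off centre, while the short one is centred. I'll regrip the tall one and shift it.

{"api": "drive_tool", "payload": {
  "steps": [
    {"claw":0.15,"translation":[25,-1,0],"turn":[0,0,0]},
    {"claw":0.15,"translation":[30,-1,20],"turn":[0,0,0]},
    {"claw":0.15,"translation":[19,-1,20],"turn":[0,0,0]},
    {"claw":0.15,"translation":[0,0,10],"turn":[0,0,0]},
    {"claw":0.15,"translation":[0,0,0],"turn":[0,0,0]},
    {"claw":0.15,"translation":[0,0,0],"turn":[0,0,0]},
    {"claw":0.15,"translation":[0,0,0],"turn":[0,0,0]},
    {"claw":0.15,"translation":[0,0,0],"turn":[0,0,0]}
  ]
}}

```text
clock: 44.82
eef_pos: [0.561, -0.0348, 0.1678]
eef_rot: [1.0, -0.027, 0.001, -0.0]
contact_force: [0.3, 0.1, 0.1]
opening: 0.0507
finger_force: 0.0
```

```bash
python3 - <<'E'
from h import *
go(.562,-.0345,.0385)
E
```

```text
pos [ 0.561  -0.0348  0.1678] yaw -3.1 tilt [ 0.0014 -0.    ] shift mm [  0.8  -0.3 129.3] open 0.0507 ff 0.0 F [0.3 0.1 0.1] t 44.8
```

{"api": "drive_tool", "payload": {
  "steps": [
    {"claw":0.15,"translation":[0,0,10],"turn":[0,0,0]},
    {"claw":0.15,"translation":[0,0,25],"turn":[0,0,0]},
    {"claw":0.15,"translation":[0,0,30],"turn":[0,0,0]},
    {"claw":0.15,"translation":[0,0,30],"turn":[0,0,0]},
    {"claw":0.15,"translation":[0,0,18],"turn":[0,0,0]},
    {"claw":0.15,"translation":[0,0,10],"turn":[0,0,0]},
    {"claw":0.15,"translation":[0,0,4],"turn":[0,0,0]},
    {"claw":0.15,"translation":[0,0,0],"turn":[0,0,0]}
  ]
}}

```text
clock: 45.48
eef_pos: [0.5609, -0.0347, 0.0394]
eef_rot: [1.0, -0.027, -0.0, 0.0]
contact_force: [-0.6, -0.1, 0.4]
opening: 0.0506
finger_force: 0.0
```

{"api": "drive_tool", "payload": {
  "steps": [
    {"claw":0.15,"translation":[0,0,0],"turn":[0,0,0]},
    {"claw":0.15,"translation":[0,0,0],"turn":[0,0,0]},
    {"claw":-0.3,"translation":[0,0,0],"turn":[0,0,0]},
    {"claw":-0.6,"translation":[0,0,0],"turn":[0,0,0]},
    {"claw":-0.8,"translation":[0,0,0],"turn":[0,0,0]},
    {"claw":-1,"translation":[0,0,0],"turn":[0,0,0]},
    {"claw":-1,"translation":[0,0,0],"turn":[0,0,0]},
    {"claw":-1,"translation":[0,0,0],"turn":[0,0,0]}
  ]
}}

```text
clock: 46.15
eef_pos: [0.5614, -0.0346, 0.04]
eef_rot: [1.0, -0.027, 0.0, -0.0]
contact_force: [-0.0, 0.4, 2.7]
opening: 0.0259
finger_force: 15.0
```

```bash
python3 - <<'E'
from h import *
go(.560,-.039,.0385)
E
```

```text
pos [ 0.5614 -0.0346  0.04  ] yaw -3.0 tilt [0.0007 0.0001] shift mm [-1.2  4.5  1.5] open 0.0259 ff 15.0 F [-0.   0.4  2.7] t 46.1
```

{"api": "drive_tool", "payload": {
  "steps": [
    {"claw":-1,"translation":[0,0,-3],"turn":[0,0,0]},
    {"claw":-1,"translation":[0,0,-4],"turn":[0,0,0]},
    {"claw":-1,"translation":[-1,2,0],"turn":[0,0,0]},
    {"claw":-1,"translation":[-1,2,0],"turn":[0,0,0]},
    {"claw":-1,"translation":[0,0,0],"turn":[0,0,0]},
    {"claw":-1,"translation":[0,0,2],"turn":[0,0,0]},
    {"claw":-1,"translation":[0,0,2],"turn":[0,0,0]},
    {"claw":-1,"translation":[0,0,1],"turn":[0,0,0]}
  ]
}}

```text
clock: 46.82
eef_pos: [0.5586, -0.0385, 0.0412]
eef_rot: [1.0, -0.026, -0.0, -0.0]
contact_force: [0.0, 0.3, -0.4]
opening: 0.026
finger_force: 15.0
```

{"api": "drive_tool", "payload": {
  "steps": [
    {"claw":-1,"translation":[0,0,1],"turn":[0,0,0]},
    {"claw":-1,"translation":[0,0,0],"turn":[0,0,0]},
    {"claw":-1,"translation":[0,0,0],"turn":[0,0,0]},
    {"claw":-1,"translation":[0,0,0],"turn":[0,0,0]}
  ]
}}

```text
clock: 47.15
eef_pos: [0.5589, -0.0385, 0.0406]
eef_rot: [1.0, -0.026, 0.0, 0.0]
contact_force: [-1.2, -0.6, -0.9]
opening: 0.026
finger_force: 15.0
```

{"api": "drive_tool", "payload": {
  "steps": [
    {"claw":-1,"translation":[0,0,1],"turn":[0,0,0]},
    {"claw":-1,"translation":[0,0,0],"turn":[0,0,0]},
    {"claw":-1,"translation":[0,0,0],"turn":[0,0,0]}
  ]
}}

```text
clock: 47.4
eef_pos: [0.5592, -0.0385, 0.04]
eef_rot: [1.0, -0.027, 0.0, -0.0]
contact_force: [0.8, 0.1, 1.6]
opening: 0.0258
finger_force: 15.0
```

{"api": "drive_tool", "payload": {
  "steps": [
    {"claw":-0.4,"translation":[0,0,0],"turn":[0,0,0]},
    {"claw":-0.35,"translation":[0,0,0],"turn":[0,0,0]},
    {"claw":-0.25,"translation":[0,0,0],"turn":[0,0,0]},
    {"claw":-0.1,"translation":[0,0,0],"turn":[0,0,0]},
    {"claw":0.0,"translation":[0,0,0],"turn":[0,0,0]},
    {"claw":0.15,"translation":[0,0,0],"turn":[0,0,0]},
    {"claw":0.15,"translation":[0,0,0],"turn":[0,0,0]},
    {"claw":0.15,"translation":[0,0,-10],"turn":[0,0,0]}
  ]
}}

```text
clock: 48.07
eef_pos: [0.5574, -0.0386, 0.0484]
eef_rot: [1.0, -0.027, -0.002, 0.0]
contact_force: [-0.2, -0.7, 0.2]
opening: 0.0507
finger_force: 0.0
```

{"api": "drive_tool", "payload": {
  "steps": [
    {"claw":0.15,"translation":[0,0,-20],"turn":[0,0,0]},
    {"claw":0.15,"translation":[0,0,-35],"turn":[0,0,0]},
    {"claw":0.15,"translation":[0,0,-35],"turn":[0,0,0]},
    {"claw":0.15,"translation":[0,0,-35],"turn":[0,0,0]},
    {"claw":0.15,"translation":[-25,0,-25],"turn":[0,0,0]},
    {"claw":0.15,"translation":[-30,0,-20],"turn":[0,0,0]},
    {"claw":0.15,"translation":[-20,0,0],"turn":[0,0,0]},
    {"claw":0.15,"translation":[0,0,0],"turn":[0,0,0]}
  ]
}}

```text
clock: 48.73
eef_pos: [0.4812, -0.0347, 0.2216]
eef_rot: [1.0, -0.027, 0.001, 0.0]
contact_force: [-0.7, 0.9, -0.2]
opening: 0.0505
finger_force: 0.0
```

{"api": "drive_tool", "payload": {
  "steps": [
    {"claw":0.15,"translation":[0,0,0],"turn":[0,0,0]},
    {"claw":0.15,"translation":[0,0,0],"turn":[0,0,0]},
    {"claw":0.15,"translation":[0,0,0],"turn":[0,0,0]},
    {"claw":0.15,"translation":[0,0,0],"turn":[0,0,0]}
  ]
}}

```text
clock: 49.07
eef_pos: [0.4845, -0.0346, 0.2192]
eef_rot: [1.0, -0.027, -0.0, -0.0]
contact_force: [-0.3, 1.2, 0.3]
opening: 0.0502
finger_force: 0.0
```

```bash
python3 - <<'E'
from h import *
go(.56,0)
w=snap("wrist","w10");s=snap("side","s10")
cv2.imwrite("pics/c10.png",np.vstack([cv2.resize(w[20:200,170:390],(733,300) if 0 else (367*2,600//2)),np.hstack([cv2.resize(s[130:240,280:400],(300,275)),cv2.resize(s,(434,275))])]))
E
```

```text
pos [ 0.4845 -0.0346  0.2192] yaw -3.0 tilt [-0.0007  0.0001] shift mm [ 73.6 -38.5  -0.1] open 0.0502 ff 0.0 F [-0.3  1.2  0.3] t 49.1
```

View pics/c10.png

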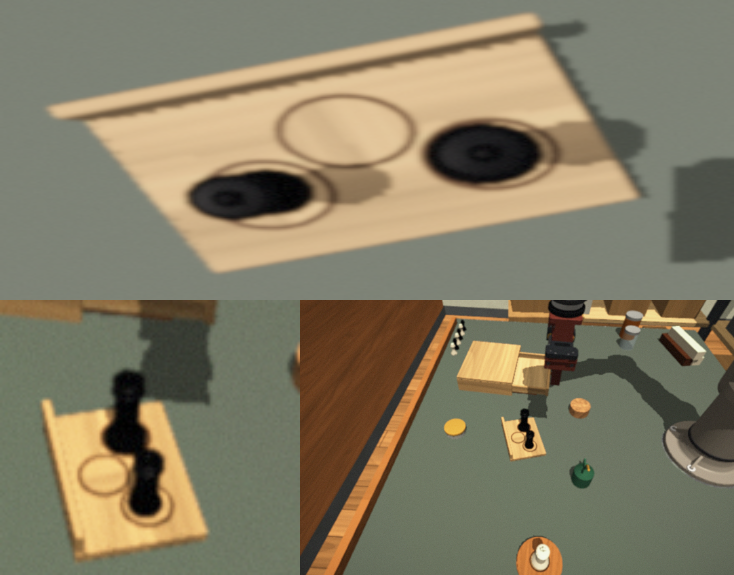

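Both queens stand upright within their rings, the king is on the inlay, and the bystanders and drawer are unmoved. Handing in.

```bash
python3 -c "
from bench import job
print(job.hand_in())"
```

```text
the job is handed in; nothing more can be done
None
```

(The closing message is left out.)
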